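# Put the hutch kit back in its places

## Task

Put each thing from the hutch kit in its own place: the hay ball in the green ring stand, the stoneware bowl on the round terracotta mat inside the white circle, the flea comb flat on the yellow board along its black outline, and the loose gnaw disc flat and centred on top of the pile of discs in the blue tray. How high the pile stands is not known, so lower the disc until you feel it before letting go. Set every thing down rather than dropping it, let go of it, and leave the pellet jar where it stands.

Things in the scene. Friction and masses are not known exactly. Their poses are not given: they have to be found in the camera images.
- ball_mid (a point): Wicker-look plastic hay ball, tan with brown strands, a 60 mm diameter sphere with a small flat (24 mm wide) under it on which it stands. The point is the centre of the sphere, 27.5 mm above the flat. 45 to 80 g.
- bowl_mid (a point): Small round brown stoneware bowl with near-upright sides, 60 mm across at the foot, 62 mm at the rim, 34 mm high, wall 5 mm, pale inner floor. The point is on its axis half-way up, 17 mm above its underside; z up. 105 to 190 g.
- comb_mid (a point): Double-sided steel flea comb lying flat: a comb plate 90 mm long (x), 46 mm wide over both rows of teeth (y), 5 mm thick, with an upright grip ridge along its middle, 90 mm long (x), 10 mm wide (y), its top 22 mm above the underside. To be pinched across the ridge, fingertips above the teeth. The point is at its centre, 11 mm above the underside; it looks the same turned half round. 50 to 95 g.
- disc_mid (a point): The single loose wooden gnaw disc, lying flat on the bench: 56 mm diameter, 14 mm thick, dark bark edge, pale top with a ring. The point is its centre, 7 mm above its underside; z up. 25 to 50 g.
- ball_ring: Fixed green plastic ring stand for the hay ball: 72 mm outside diameter, 44 mm hole, 16 mm high. Origin: centre of its underside. The ball settled in it has its centre about 36 mm above the bench.
- bowl_mat: Fixed round terracotta mat for the bowl: 100 mm diameter, 5 mm thick, with a painted white circle (86 mm inside diameter) that the bowl stands inside. Origin: centre of its underside.
- comb_board: Fixed yellow rectangular board, 130 mm (x) by 80 mm (y), 5 mm thick, with a black double-sided comb outline, 92 mm long along the board's x axis, painted flat at its centre. Origin: centre of its underside.
- disc_tray: Fixed square blue plastic tray, 100 by 100 mm, wall 4 mm, rim 10 mm high. In its middle stands a fixed pile of gnaw discs like the loose one (56 mm diameter). The top of the pile is somewhere between 25 and 60 mm above the bench and differs from start to start; it is not told. Origin: centre of the tray's underside, on the pile's axis to 1 mm.
- jar: Bystander, not to be moved: upright amber pellet jar with white lid, 60 mm diameter, 85 mm high, loose. Origin: centre of its underside.

How it is judged:
At the end, for the whole second after the job is handed in: All released, upright and still: ball seated in the ring (within 8 mm); bowl on the mat within 12 mm of its centre; comb flat on the board within 12 mm and 0.26 rad of the outline, either way round; disc flat on the pile within 10 mm of the tray's centre (horizontal distance between ball_mid and ball_ring below 0.008 m and z of ball_mid in the frame of ball_ring between 0.031 and 0.041 m and linear speed of each of ball, bowl, comb, disc below 0.02 m/s and angular speed of each of ball, bowl, comb, disc below 0.3 rad/s and contact force between each of ball, bowl, comb, disc and the fingers below 0.05 N and horizontal distance between bowl_mid and bowl_mat below 0.012 m and z of bowl_mid in the frame of bowl_mat between 0.018 and 0.026 m and angle between each of bowl_mid, comb_mid, disc_mid's own z axis and vertical below 0.12 rad and horizontal distance between comb_mid and comb_board below 0.012 m and z of comb_mid in the frame of comb_board between 0.012 and 0.02 m and angle between the x axis of comb_mid and the x axis of comb_board, either way round below 0.26 rad and horizontal distance between disc_mid and disc_tray below 0.01 m and z of disc_mid in the frame of disc_tray between 0.028 and 0.071 m); the robot touches nothing.
It fails at once if the hay ball is dropped: it falls free faster than 0.4 m/s (contact force between ball and the fingers below 0.01 N and linear speed of ball above 0.4 m/s).
It fails at once if the bowl is dropped: it falls free faster than 0.4 m/s (contact force between bowl and the fingers below 0.01 N and linear speed of bowl above 0.4 m/s).
It fails at once if the comb is dropped: it falls free faster than 0.4 m/s (contact force between comb and the fingers below 0.01 N and linear speed of comb above 0.4 m/s).
It fails at once if the gnaw disc is dropped: it falls free faster than 0.4 m/s (contact force between disc and the fingers below 0.01 N and linear speed of disc above 0.4 m/s).
It fails at once if the pellet jar is shifted by over 30 mm or tipped over (distance of jar from where it was at the start of the episode above 0.03 m or angle between jar's own z axis and vertical above 0.5 rad).
It also fails if it takes over 128 s, if anything falls off the work surface, if the arm or the gripper's body presses on something with over 40 N, if the wrist force passes 120 N, or if a joint passes its speed limit or range.

## Robot

A 6-joint arm with a two-finger parallel gripper is mounted at the origin on the work surface. World frame = base frame: x ahead of the robot, y to its left, z up, the work surface at z = 0. Lengths are in m, angles in rad, forces in N, time in s.
With the tool pointing down it reaches from about 0.35 to 0.775 m from the base axis. Payload 7.3 kg.
Tool frame: the origin (TCP) lies on the front face of the gripper's body, between the roots of the fingers; the fingertips stand 66 mm ahead of it and the grasp point (between the pads) lies 47 mm ahead of it; z points along the fingers, y is the direction in which the jaws open and shut (so a half turn about z gives the same grasp; the last joint's range is limited). The gripper opens to 92 mm and grips with 3 to 60 N. Pads are 19 mm wide; open, the fingers measure 130 mm over their backs; the gripper's body (75 mm by 190 mm) begins 47 mm behind the grasp point.
Start: joints at [-1.419, 0.342, 1.524, -0, 1.275, -0.146], TCP at [0.154, -0.502, 0.292] pointing down, gripper open.
Joint ranges: [-2.53, 2.53], [-0.77, 2.02], [0.04, 2.7], [-1, 4.14], [0.28, 2.66], [-3.11, 3.11]. Speed limits (rad/s): [2.57, 2.57, 3.14, 3.14, 3.14, 3.14].

## Interface

Orientations are given as [roll, pitch, yaw] about the fixed x, y, z axes, in that order (R = Rz(yaw) Ry(pitch) Rx(roll)).
In Python, from cell import observe, read_camera, hand_in, search_frame, tip_of gives the robot as it stands. The module is installed in compiled form; this text tells all that it offers.
- The arm moves only by the tool apply_moves, never from a script. Its argument "motion" is a list of rows, each an object with "offset": the shift along the tool's x, y, z in mm, a list of three; "rotation": the turn, a rotation vector about the tool's x, y, z in rad, a list of three. In form: [{"offset": [x, y, z], "rotation": [rx, ry, rz]}, ...]. A call has 1 to 12 rows; each row shifts and turns the pose as measured when the row begins, along the tool's axes as they then stand; what a row does not reach is not made up. A row lasts 1/12 s, in which the tool goes at most 41.7 mm and 7.16 degrees, less where a joint would pass 70% of its speed; a pose out of reach is approached as far as the arm can. A call with a gripper value outside its range is refused whole. "grip" is the closure, from 0 (fully open) to 1 (shut), set as the call begins (left out, the last holds). The fingers move at their own pace and stop on an object; "grip_force" is the grip in N (left out, the last holds). Time passes only in rows, so rows that do not move let the fingers close. It gives the time, the measured TCP pose, the force and the opening at its end, in the units of the state.
- observe(): the state, without advancing time (a new reading comes with each control period).
- read_camera(name): name is "scene" or "top" or "wrist"; returns a dict with "img" (480x640x3 uint8, red, green, blue), "camera_matrix" (3x3 intrinsics, pixels), "D" ([k1, k2, p1, p2, k3] as OpenCV has them; the pictures are not rectified), "R" (3x3) and "t" (3): a world point X has camera coordinates R X + t; the wrist camera has in their place "tool_from_camera" (4x4, takes a point from camera to tool coordinates, whose origin is the TCP and whose axes are the flange's). Camera axes: x right, y down, z forward; pixel columns grow to the right and rows downward; lengths in m; the calibration is good to about 2 mm. A picture is of the moment at which its call begins: read the wrist's pose just before it. There is no depth.
- hand_in(): hands the job in, once; it reports no verdict.
Trained networks look in a picture, given as the dict that the camera call returned (one of the last four; its "shot" number tells which), for a name from the list of things; names that differ only in an ending like _2 or _b are one class to them, and where a whole thing is asked for, a point or a joint stands for the part that bears it (a point fixed in the world has none). Each returns a list of dicts, best first, with "score" (0 to 1); they miss things now and then, are a little off and sometimes report something else, mostly with a low value. They report only what shows in the picture. A call takes as long as a camera call.
- search_frame(query, picture): "location" ([x, y, z] in m, in world coordinates, good to about 4 mm: the middle of the surface that is visible of it).
- tip_of(query, picture): "location" ([x, y, z] in m, in world coordinates, good to about 4 mm: a listed point, or the origin of a listed thing).
The state is a dict: "time": time; "qpos": joint angles; "qvel": joint speeds; "joint_efforts": joint torques, N m; "tool_pos": TCP position; "tool_rot": TCP orientation; "contact_force": force on the tool from outside, world axes, zero at the start; "torque": the same for the moment, N m; "opening": finger opening in m.
Only numpy, scipy, OpenCV 4.12 (cv2) and the standard library are available. Lean on these libraries where they do the work, as an engineer would, in place of code of your own. Each camera call takes 0.05 s, during which the arm holds its last target.

## Working session

There is one attempt and no reset: what is moved stays moved. The work goes in short steps, Python scripts to look and compute and a tool call to move; the robot and the scene stay as the last step left them, time stands still between calls to the robot, and variables do not carry over. Pictures are saved under pics/ and viewed, and the job is handed in when it is done.

Besides the shell and the picture viewer there is one more tool, called after "Emit:" as name(argument=value, ...), one argument or row to a line, values as JSON. apply_moves: Moves the arm, as the interface text tells. Its arguments: {"type":"object","properties":{"motion":{"type":"array"},"grip":{"type":"number"},"grip_force":{"type":"number"}},"required":["motion"]}

```bash
mkdir -p pics; cat > h.py <<'E'
from cell import *
import numpy as np, cv2
def save(p,n): cv2.imwrite('pics/'+n+'.png',p['img'][:,:,::-1])
E
python3 - <<'E'
from h import *
print(observe())
for c in ('top','scene','wrist'):
    p=read_camera(c); save(p,c+'0')
    print(c,p['camera_matrix'].tolist(),p['D'],p.get('R'),p.get('t'),p.get('tool_from_camera'))
    for q in ['ball_mid','bowl_mid','comb_mid','disc_mid','ball_ring','bowl_mat','comb_board','disc_tray','jar']:
        print(q,[(round(r['score'],2),np.round(r['location'],3).tolist()) for r in tip_of(q,p)][:3])
E
```

```text
{'time': 0.0, 'qpos': array([-1.41900445e+00,  3.42716868e-01,  1.52504027e+00, -1.62022053e-05,
        1.27540573e+00, -1.46006233e-01]), 'qvel': array([-1.59993367e-03,  7.47580920e-04, -6.02201495e-05, -8.41283556e-04,
        4.92454499e-04, -1.69613893e-04]), 'joint_efforts': array([ 7.28855812e-04, -4.31244242e+01, -2.44217867e+01,  7.19269621e-02,
        5.60423511e-02, -1.24632584e-04]), 'tool_pos': array([ 0.15400891, -0.5015684 ,  0.29153981]), 'tool_rot': array([-3.14003689e+00, -2.13118947e-04,  2.97802678e-01]), 'contact_force': array([ 0.13544092,  0.10770465, -0.73189132]), 'torque': array([-0.06759856,  0.0437226 ,  0.00941875]), 'opening': 0.0917809548014079}
top [[571.0878996988541, 0.0, 319.675290523574], [0.0, 571.0878996988541, 239.57468896925974], [0.0, 0.0, 1.0]] [-0.15201537  0.          0.          0.          0.        ] [[-0.02814804 -0.99944026 -0.01807924]
 [-0.98628025  0.03071146 -0.16219766]
 [ 0.16266211  0.01326565 -0.98659265]] [0.02477622 0.54061173 1.04479093] None
ball_mid [(0.79, [0.525, 0.376, 0.029])]
bowl_mid [(0.95, [0.631, 0.194, 0.017])]
[... 1112 characters left out ...]
tray [(0.85, [0.509, -0.423, -0.001])]
jar [(0.77, [0.476, 0.102, -0.003]), (0.43, [0.524, 0.378, 0.029]), (0.34, [0.672, -0.014, 0.009])]
wrist [[345.3046492734002, 0.0, 316.6023762163421], [0.0, 345.3046492734002, 231.8957600892764], [0.0, 0.0, 1.0]] [-0.02874885  0.          0.          0.          0.        ] None None [[-1.30169567e-04 -9.58159119e-01 -2.86236067e-01  7.65394013e-02]
 [ 9.99999620e-01 -3.71550276e-04  7.88980821e-04  2.84021046e-04]
 [-8.62320258e-04 -2.86235856e-01  9.58158803e-01 -9.21242121e-02]
 [ 0.00000000e+00  0.00000000e+00  0.00000000e+00  1.00000000e+00]]
ball_mid []
bowl_mid []
comb_mid []
disc_mid []
ball_ring []
bowl_mat []
comb_board []
disc_tray []
jar []
```

View pics/top0.png

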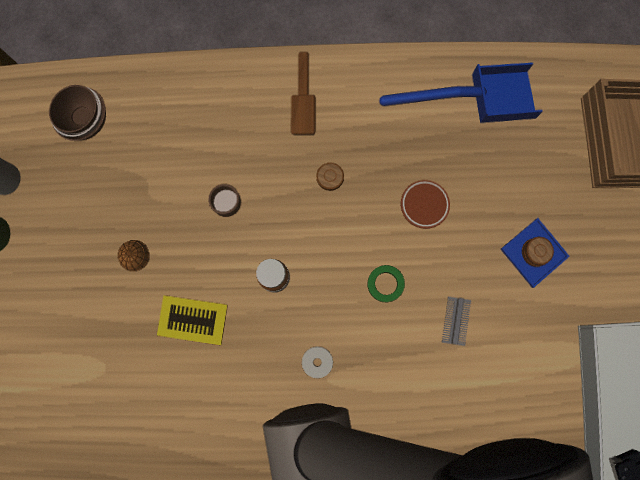

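View pics/scene0.png

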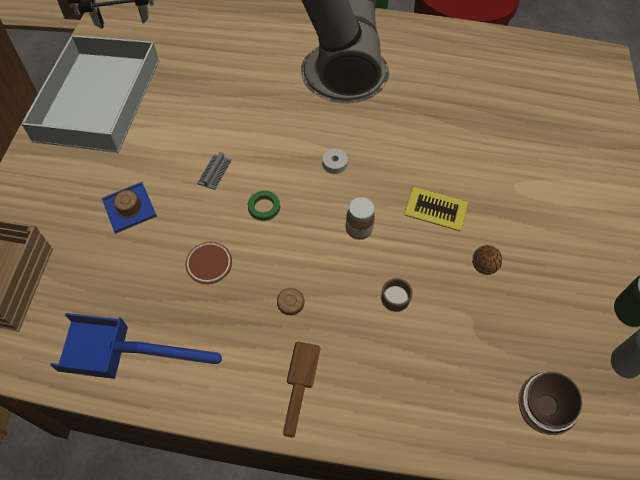

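Pictures agree with the networks: top view shows the comb (457,320), ring (386,283), mat (425,204), tray (535,252), disc (330,176), bowl (225,200), jar (272,275), ball (133,255) and board (192,320). Next I'll refine by two-view triangulation.

```bash
cat >> h.py <<'E'
def ray(p,uv):
    x=cv2.undistortPoints(np.array(uv,float).reshape(-1,1,2),p['camera_matrix'],p['D']).reshape(-1,2)
    d=np.c_[x,np.ones(len(x))]@p['R']; c=-p['R'].T@p['t']; return c,d
def plane(p,uv,z):
    c,d=ray(p,uv); return c+d*((z-c[2])/d[:,2])[:,None]
def tri(p1,u1,p2,u2):
    c1,d1=ray(p1,u1);c2,d2=ray(p2,u2);d1=d1[0];d2=d2[0]
    s=np.linalg.lstsq(np.c_[d1,-d2],c2-c1,rcond=None)[0]
    a=c1+s[0]*d1;b=c2+s[1]*d2
    return (a+b)/2,np.linalg.norm(a-b)
def proj(p,X):
    return cv2.projectPoints(np.array(X,float).reshape(-1,3),cv2.Rodrigues(p['R'])[0],p['t'],p['camera_matrix'],p['D'])[0].reshape(-1,2)
def ortho(p,x,y,z,half=.07,n=280):
    s=np.linspace(half,-half,n)
    X,Y=np.meshgrid(x+s,y+s,indexing='ij')  # rows: x decreasing, cols: y decreasing
    uv=proj(p,np.stack([X,Y,np.full_like(X,z)],-1)).reshape(n,n,2).astype(np.float32)
    return cv2.remap(p['img'],uv[...,0],uv[...,1],cv2.INTER_CUBIC)
E
python3 - <<'E'
from h import *
T=read_camera('top');S=read_camera('scene')
O={'ball':(.525,.377,.03),'bowl':(.632,.195,.034),'comb':(.38,-.254,.022),'disc':(.674,-.015,.014),'ring':(.456,-.121,.016),'mat':(.616,-.204,.005),'board':(.397,.263,.005),'tray':(.508,-.422,.01)}
for k in range(2):
    rows=[]
    for p in (T,S):
        r=[]
        for n in list(O)[4*k:4*k+4]:
            im=ortho(p,*O[n],half=.075,n=200).copy(); im[100,::4]=(255,0,255);im[::4,100]=(255,0,255);r.append(im)
        rows.append(np.hstack(r))
    cv2.imwrite(f'pics/or{k}.png',np.vstack(rows)[:,:,::-1])
import pickle;pickle.dump((T,S),open('p0.pkl','wb'))
E
```

```text
(no output)
```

View pics/or0.png

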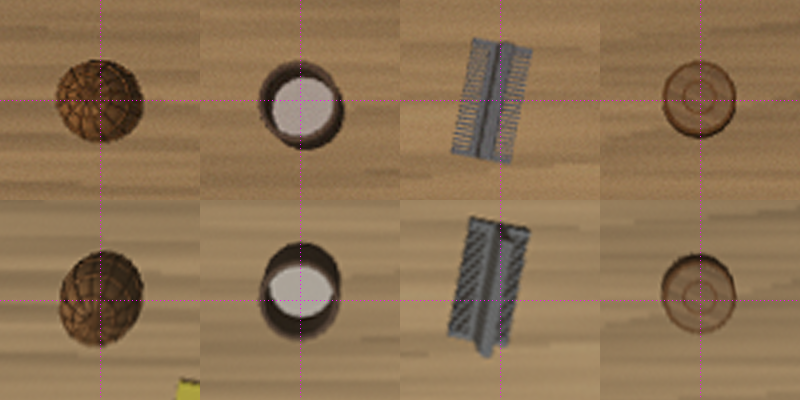

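View pics/or1.png

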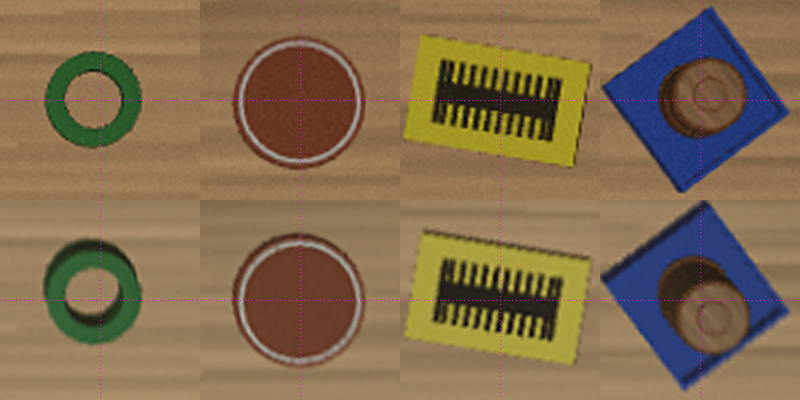

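```bash
cat >> h.py <<'E'
from scipy.spatial.transform import Rotation as Rn
def go(x,y,z,yaw,o=None):
    "grasp-independent: TCP target; prints tool offset mm and rotvec"
    o=o or observe(); R=Rn.from_euler('xyz',o['tool_rot']); G=Rn.from_euler('xyz',[np.pi,0,yaw])
    d=R.inv().apply(np.array([x,y,z])-o['tool_pos'])*1000; r=(R.inv()*G).as_rotvec()
    print('pos',o['tool_pos'].round(4),'rot',o['tool_rot'].round(3),'F',o['contact_force'].round(2),'op',round(o['opening'],4),'t',round(o['time'],2))
    print('offset',d.round(1),'dist',np.linalg.norm(d).round(0),'rot',r.round(3))
E
python3 - <<'E'
from h import *; import pickle
T,S=pickle.load(open('p0.pkl','rb'))
def op(cx,cy,z,c,r): 
    k=.15/199; return [cx+.075-r*k, cy+.075-c*k, z]
def t2(cx,cy,z,ct,rt,cs,rs):
    u1=proj(T,op(cx,cy,z,ct,rt));u2=proj(S,op(cx,cy,z,cs,rs)); return tri(T,u1,S,u2)
print('pile',t2(.508,-.422,.01,109,96,114,118))
print('disc',t2(.674,-.015,.014,98.5,98.5,98.5,97))
print('ring',t2(.456,-.121,.016,93,99,93,97))
print('mat',t2(.616,-.204,.005,99.5,103,99.5,101))
print('board',t2(.397,.263,.005,98,101.5,98.7,98))
print('bowl rim',t2(.632,.195,.034,100.5,101.5,100.5,99))
print('comb ridge',t2(.38,-.254,.022,97,101,96,99))
go(.379,-.252,.25,-.176)
E
```

```text
pile (array([ 0.50772123, -0.42100071,  0.03281899]), np.float64(0.0010459495249576858))
disc (array([ 0.67520217, -0.01434556,  0.0124599 ]), np.float64(0.0001771840381447373))
ring (array([ 0.45656907, -0.11642343,  0.01393814]), np.float64(0.00023481001914787007))
mat (array([ 0.61385086, -0.20448621,  0.00291841]), np.float64(0.0002305637413494558))
board (array([0.39565746, 0.26449522, 0.00157357]), np.float64(0.000915768827833286))
bowl rim (array([0.63112831, 0.19456196, 0.03148478]), np.float64(0.0002945652885405601))
comb ridge (array([ 0.37886004, -0.25234501,  0.0198555 ]), np.float64(0.0004981083247805659))
pos [ 0.1541 -0.5019  0.2922] rot [3.142 0.    0.298] F [ 0.45 -0.52  0.47] op 0.0921 t 1.6
offset [ 288.4 -172.9   42.2] dist 339.0 rot [ 0.    -0.     0.474]
```

Emit:
apply_moves(
  motion=[
    {"offset": [29, -17, 4], "rotation": [0, 0, 0]},
    {"offset": [29, -17, 4], "rotation": [0, 0, 0]},
    {"offset": [29, -17, 4], "rotation": [0, 0, 0]},
    {"offset": [29, -17, 4], "rotation": [0, 0, 0]},
    {"offset": [29, -17, 4], "rotation": [0, 0, 0]},
    {"offset": [29, -17, 4], "rotation": [0, 0, 0]},
    {"offset": [29, -17, 4], "rotation": [0, 0, 0]},
    {"offset": [29, -17, 4], "rotation": [0, 0, 0]},
    {"offset": [29, -17, 4], "rotation": [0, 0, 0]},
    {"offset": [29, -17, 4], "rotation": [0, 0, 0]},
    {"offset": [0, 0, 0], "rotation": [0, 0, 0.12]},
    {"offset": [0, 0, 0], "rotation": [0, 0, 0.12]},
  ],
  grip=0,
)

```text
time: 2.6
tool_pos: [0.3906, -0.2447, 0.2499]
tool_rot: [3.136, -0.002, 0.048]
contact_force: [-0.8, -0.2, -1.1]
opening: 0.0917
```

```bash
python3 - <<'E'
from h import *
go(.379,-.252,.25,-.176)
E
```

```text
pos [ 0.3906 -0.2447  0.2499] rot [ 3.136e+00 -2.000e-03  4.800e-02] F [-0.83 -0.2  -1.12] op 0.0917 t 2.6
offset [-12.    6.7  -0. ] dist 14.0 rot [ 0.005 -0.002  0.224]
```

Emit:
apply_moves(
  motion=[
    {"offset": [-12, 7, 0], "rotation": [0.005, 0, 0]},
    {"offset": [0, 0, 0], "rotation": [0, 0, 0.11]},
    {"offset": [0, 0, 0], "rotation": [0, 0, 0.11]},
    {"offset": [0, 0, 0], "rotation": [0, 0, 0]},
  ],
)

```text
time: 2.93
tool_pos: [0.38, -0.2506, 0.25]
tool_rot: [-3.141, -0.002, -0.182]
contact_force: [-0.2, 0.7, 0.4]
opening: 0.0917
```

```bash
cat >> h.py <<'E'
def wcam():
    o=observe(); p=read_camera('wrist'); W=np.eye(4); W[:3,:3]=Rn.from_euler('xyz',o['tool_rot']).as_matrix(); W[:3,3]=o['tool_pos']
    C=np.linalg.inv(W@p['tool_from_camera']); p['R']=C[:3,:3];p['t']=C[:3,3]; return p
E
python3 - <<'E'
from h import *
p=wcam(); save(p,'w1')
for z in (.022,): cv2.imwrite('pics/w1o.png',ortho(p,.379,-.252,.022,.06,480)[:,:,::-1])
print(tip_of('comb_mid',p)[:2])
go(.379,-.252,.1,-.176)
E
```

```text
[{'location': [0.3787, -0.255, 0.0064], 'score': 0.85}]
pos [ 0.38   -0.2506  0.25  ] rot [-3.141e+00 -2.000e-03 -1.750e-01] F [-0.49 -0.12 -0.15] op 0.0918 t 3.03
offset [ -1.    1.6 150. ] dist 150.0 rot [-0.001 -0.002  0.001]
```

View pics/w1o.png

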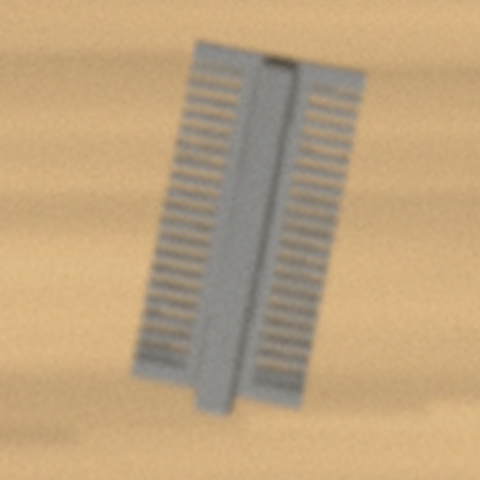

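Wrist view: ridge runs (280,65)–(213,408) in the rectified crop, so centre ≈ (0.379,−0.2535), yaw ≈ −0.185, agreeing with the fixed cameras.

Emit:
apply_moves(
  motion=[
    {"offset": [-1, 3, 25], "rotation": [0, 0, 0.01]},
    {"offset": [0, 0, 25], "rotation": [0, 0, 0]},
    {"offset": [0, 0, 25], "rotation": [0, 0, 0]},
    {"offset": [0, 0, 25], "rotation": [0, 0, 0]},
    {"offset": [0, 0, 20], "rotation": [0, 0, 0]},
    {"offset": [0, 0, 15], "rotation": [0, 0, 0]},
    {"offset": [0, 0, 5], "rotation": [0, 0, 0]},
  ],
)

```text
time: 3.62
tool_pos: [0.3815, -0.256, 0.1077]
tool_rot: [3.136, -0.011, -0.162]
contact_force: [-0.7, 0.7, -0.2]
opening: 0.0922
```

```bash
python3 - <<'E'
from h import *
go(.379,-.2535,.074,-.185)
p=wcam(); save(p,'w2')
E
```

```text
pos [ 0.3815 -0.256   0.1077] rot [ 3.136 -0.011 -0.162] F [-0.72  0.67 -0.2 ] op 0.0922 t 3.62
offset [-3.2 -2.3 33.7] dist 34.0 rot [ 0.006 -0.011  0.023]
```

View pics/w2.png

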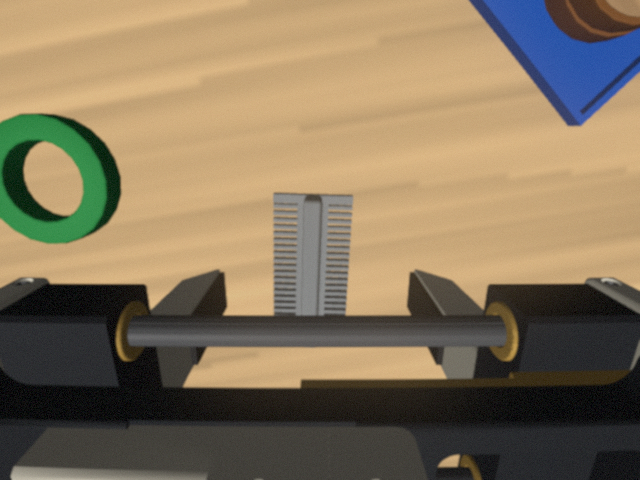

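Comb centred between the fingers (ridge col ~312, fingers mid ~317). Finish descent and grip.

Emit:
apply_moves(
  motion=[
    {"offset": [-3, -2, 12], "rotation": [0.006, -0.011, 0.02]},
    {"offset": [0, 0, 12], "rotation": [0, 0, 0]},
    {"offset": [0, 0, 8], "rotation": [0, 0, 0]},
    {"offset": [0, 0, 0], "rotation": [0, 0, 0]},
  ],
)

```text
time: 4.0
tool_pos: [0.3805, -0.255, 0.077]
tool_rot: [3.14, -0.003, -0.176]
contact_force: [-0.3, 0.3, 0.1]
opening: 0.0917
```

```bash
python3 - <<'E'
from h import *
go(.379,-.2535,.074,-.185)
E
```

```text
pos [ 0.3805 -0.255   0.077 ] rot [ 3.14e+00 -3.00e-03 -1.76e-01] F [-0.25  0.31  0.09] op 0.0917 t 4.0
offset [-1.8 -1.3  3. ] dist 4.0 rot [ 0.002 -0.003  0.009]
```

Emit:
apply_moves(
  motion=[
    {"offset": [-2, -1, 3], "rotation": [0, 0, 0.009]},
    {"offset": [0, 0, 0], "rotation": [0, 0, 0]},
  ],
)

```text
time: 4.17
tool_pos: [0.3792, -0.2542, 0.075]
tool_rot: [3.139, -0.005, -0.185]
contact_force: [0.3, 0.8, 0.7]
opening: 0.0918
```

Emit:
apply_moves(
  motion=[
    {"offset": [0, 0, 0], "rotation": [0, 0, 0]},
    {"offset": [0, 0, 0], "rotation": [0, 0, 0]},
    {"offset": [0, 0, 0], "rotation": [0, 0, 0]},
    {"offset": [0, 0, 0], "rotation": [0, 0, 0]},
    {"offset": [0, 0, 0], "rotation": [0, 0, 0]},
    {"offset": [0, 0, 0], "rotation": [0, 0, 0]},
    {"offset": [0, 0, 0], "rotation": [0, 0, 0]},
    {"offset": [0, 0, 0], "rotation": [0, 0, 0]},
  ],
  grip=1,
  grip_force=20,
)

```text
time: 4.83
tool_pos: [0.3803, -0.2551, 0.0776]
tool_rot: [3.136, -0.009, -0.184]
contact_force: [-1.1, 0.4, -0.1]
opening: 0.0433
```

Emit:
apply_moves(
  motion=[
    {"offset": [0, 0, 2], "rotation": [0, 0, 0]},
    {"offset": [0, 0, 0], "rotation": [0, 0, 0]},
    {"offset": [0, 0, 0], "rotation": [0, 0, 0]},
    {"offset": [0, 0, 0], "rotation": [0, 0, 0]},
    {"offset": [0, 0, 0], "rotation": [0, 0, 0]},
    {"offset": [0, 0, 0], "rotation": [0, 0, 0]},
    {"offset": [0, 0, 0], "rotation": [0, 0, 0]},
    {"offset": [0, 0, 0], "rotation": [0, 0, 0]},
  ],
)

```text
time: 5.5
tool_pos: [0.3802, -0.255, 0.0752]
tool_rot: [3.137, -0.009, -0.184]
contact_force: [-0.0, 0.8, 0.2]
opening: 0.0096
```

```bash
python3 - <<'E'
from h import *
for i in range(5): go(.379,-.2535,.25,-.185); read_camera('wrist')
E
```

```text
pos [ 0.3802 -0.255   0.0752] rot [ 3.137 -0.009 -0.184] F [-0.02  0.81  0.16] op 0.0096 t 5.5
offset [ 1.000e-01 -4.000e-01 -1.749e+02] dist 175.0 rot [ 0.005 -0.009  0.001]
pos [ 0.3802 -0.255   0.0752] rot [ 3.137 -0.009 -0.184] F [-0.37  0.4   0.58] op 0.0099 t 5.55
offset [ 1.000e-01 -4.000e-01 -1.748e+02] dist 175.0 rot [ 0.005 -0.009  0.001]
pos [ 0.3802 -0.255   0.0752] rot [ 3.137 -0.009 -0.184] F [ 0.68  0.8  -0.22] op 0.0092 t 5.6
offset [ 1.000e-01 -4.000e-01 -1.748e+02] dist 175.0 rot [ 0.005 -0.009  0.001]
pos [ 0.3802 -0.255   0.0752] rot [ 3.137 -0.009 -0.184] F [-0.4  -0.23 -0.09] op 0.0098 t 5.65
offset [ 1.000e-01 -4.000e-01 -1.748e+02] dist 175.0 rot [ 0.005 -0.009  0.001]
pos [ 0.3802 -0.255   0.0752] rot [ 3.137 -0.009 -0.184] F [-0.51 -0.09 -0.66] op 0.0099 t 5.7
offset [ 1.000e-01 -4.000e-01 -1.748e+02] dist 175.0 rot [ 0.005 -0.009  0.001]
```

Emit:
apply_moves(
  motion=[
    {"offset": [0, 0, -8], "rotation": [0, 0, 0]},
    {"offset": [0, 0, -15], "rotation": [0.005, -0.009, 0]},
    {"offset": [0, 0, -20], "rotation": [0, 0, 0]},
    {"offset": [0, 0, -20], "rotation": [0, 0, -0.12]},
    {"offset": [0, 0, -20], "rotation": [0, 0, -0.12]},
    {"offset": [0, 0, -20], "rotation": [0, 0, -0.12]},
    {"offset": [0, 0, -20], "rotation": [0, 0, -0.12]},
    {"offset": [0, 0, -15], "rotation": [0, 0, -0.12]},
    {"offset": [0, 0, -8], "rotation": [0, 0, -0.12]},
    {"offset": [0, 0, 0], "rotation": [0, 0, -0.12]},
    {"offset": [0, 0, 0], "rotation": [0, 0, -0.12]},
    {"offset": [0, 0, 0], "rotation": [0, 0, -0.12]},
  ],
)

```text
time: 6.75
tool_pos: [0.3788, -0.2538, 0.2346]
tool_rot: [3.141, 0.0, 0.936]
contact_force: [0.3, -0.5, -1.3]
opening: 0.0096
```

Emit:
apply_moves(
  motion=[
    {"offset": [0, 0, 0], "rotation": [0, 0, -0.12]},
    {"offset": [0, 0, 0], "rotation": [0, 0, -0.12]},
    {"offset": [0, 0, 0], "rotation": [0, 0, -0.12]},
    {"offset": [0, 0, 0], "rotation": [0, 0, -0.12]},
    {"offset": [0, 0, 0], "rotation": [0, 0, 0]},
  ],
)

```text
time: 7.17
tool_pos: [0.378, -0.2529, 0.2377]
tool_rot: [3.14, 0.002, 1.441]
contact_force: [-0.7, -0.3, -0.7]
opening: 0.0099
```

```bash
python3 - <<'E'
from h import *
go(.396,.2645,.2,1.414)
E
```

```text
pos [ 0.378  -0.2529  0.2377] rot [3.140e+00 2.000e-03 1.441e+00] F [-0.66 -0.3  -0.75] op 0.0099 t 7.17
offset [515.5 -49.2  36.8] dist 519.0 rot [0.002 0.002 0.027]
```

Emit:
apply_moves(
  motion=[
    {"offset": [20, -2, 0], "rotation": [0, 0, 0.027]},
    {"offset": [33, -3, 0], "rotation": [0, 0, 0]},
    {"offset": [35, -3, 0], "rotation": [0, 0, 0]},
    {"offset": [35, -3, 0], "rotation": [0, 0, 0]},
    {"offset": [35, -3, 0], "rotation": [0, 0, 0]},
    {"offset": [35, -3, 0], "rotation": [0, 0, 0]},
    {"offset": [35, -3, 0], "rotation": [0, 0, 0]},
    {"offset": [35, -3, 0], "rotation": [0, 0, 0]},
    {"offset": [35, -3, 0], "rotation": [0, 0, 0]},
    {"offset": [35, -3, 0], "rotation": [0, 0, 0]},
    {"offset": [35, -3, 0], "rotation": [0, 0, 0]},
    {"offset": [35, -3, 0], "rotation": [0, 0, 0]},
  ],
)

```text
time: 8.17
tool_pos: [0.4161, 0.161, 0.241]
tool_rot: [3.132, 0.004, 1.35]
contact_force: [2.0, -0.5, -1.6]
opening: 0.0097
```

```bash
python3 - <<'E'
from h import *
go(.396,.2645,.2,1.414)
E
```

```text
pos [0.4161 0.161  0.241 ] rot [3.132 0.004 1.35 ] F [ 1.96 -0.5  -1.56] op 0.0097 t 8.17
offset [ 96.8 -42.8  40.2] dist 113.0 rot [ 0.01   0.005 -0.064]
```

Emit:
apply_moves(
  motion=[
    {"offset": [24, -11, 8], "rotation": [0.01, 0.005, -0.064]},
    {"offset": [24, -11, 8], "rotation": [0, 0, 0]},
    {"offset": [24, -11, 8], "rotation": [0, 0, 0]},
    {"offset": [10, -5, 8], "rotation": [0, 0, 0]},
    {"offset": [0, 0, 0], "rotation": [0, 0, 0]},
    {"offset": [0, 0, 0], "rotation": [0, 0, 0]},
  ],
)

```text
time: 8.67
tool_pos: [0.3916, 0.2596, 0.2101]
tool_rot: [3.139, -0.004, 1.402]
contact_force: [0.3, 0.9, -0.5]
opening: 0.0097
```

```bash
python3 - <<'E'
from h import *
go(.396,.2645,.13,1.414)
p=wcam(); save(p,'w3')
E
```

```text
pos [0.3916 0.2596 0.2101] rot [ 3.139 -0.004  1.402] F [ 0.31  0.9  -0.48] op 0.0097 t 8.67
offset [ 5.3  3.3 80.2] dist 80.0 rot [ 0.003 -0.004 -0.012]
```

View pics/w3.png

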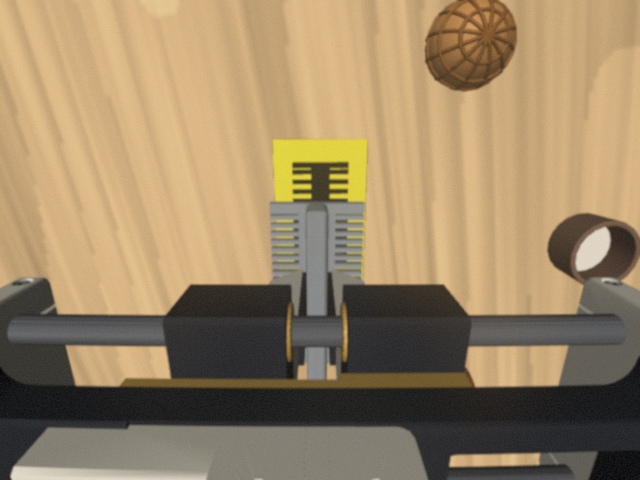

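Comb in grip (col 317) lines up with the board outline (col 320). Lower it.

Emit:
apply_moves(
  motion=[
    {"offset": [5, 3, 20], "rotation": [0, -0.004, -0.012]},
    {"offset": [0, 0, 25], "rotation": [0, 0, 0]},
    {"offset": [0, 0, 25], "rotation": [0, 0, 0]},
    {"offset": [0, 0, 20], "rotation": [0, 0, 0]},
    {"offset": [0, 0, 10], "rotation": [0, 0, 0]},
    {"offset": [0, 0, 0], "rotation": [0, 0, 0]},
  ],
)

```text
time: 9.22
tool_pos: [0.4018, 0.2592, 0.1121]
tool_rot: [3.129, -0.005, 1.398]
contact_force: [-0.5, -0.6, -0.2]
opening: 0.0095
```

```bash
python3 - <<'E'
from h import *
go(.396,.2645,.081,1.414)
E
```

```text
pos [0.4018 0.2592 0.1121] rot [ 3.129 -0.005  1.398] F [-0.55 -0.6  -0.16] op 0.0095 t 9.22
offset [ 4.1 -7.  31. ] dist 32.0 rot [ 0.013 -0.005 -0.016]
```

Emit:
apply_moves(
  motion=[
    {"offset": [4, -7, 10], "rotation": [0.013, -0.005, -0.016]},
    {"offset": [0, 0, 10], "rotation": [0, 0, 0]},
    {"offset": [0, 0, 4], "rotation": [0, 0, 0]},
    {"offset": [0, 0, 0], "rotation": [0, 0, 0]},
  ],
)

```text
time: 9.55
tool_pos: [0.3975, 0.2633, 0.0885]
tool_rot: [3.14, -0.001, 1.41]
contact_force: [-0.9, -0.8, -1.2]
opening: 0.01
```

```bash
python3 - <<'E'
from h import *
go(.396,.2645,.081,1.414)
E
```

```text
pos [0.3975 0.2633 0.0885] rot [ 3.14e+00 -1.00e-03  1.41e+00] F [-0.88 -0.83 -1.17] op 0.01 t 9.55
offset [ 0.9 -1.7  7.5] dist 8.0 rot [ 0.002 -0.001 -0.004]
```

Emit:
apply_moves(
  motion=[
    {"offset": [1, -2, 3], "rotation": [0, 0, 0]},
    {"offset": [0, 0, 2], "rotation": [0, 0, 0]},
    {"offset": [0, 0, 1.5], "rotation": [0, 0, 0]},
    {"offset": [0, 0, 1], "rotation": [0, 0, 0]},
    {"offset": [0, 0, 0], "rotation": [0, 0, 0]},
  ],
)

```text
time: 9.97
tool_pos: [0.3963, 0.2653, 0.0816]
tool_rot: [3.137, -0.003, 1.41]
contact_force: [0.9, 0.2, -0.2]
opening: 0.0099
```

Emit:
apply_moves(
  motion=[
    {"offset": [0, 0, 1], "rotation": [0, 0, 0]},
    {"offset": [0, 0, 0], "rotation": [0, 0, 0]},
  ],
)

```text
time: 10.13
tool_pos: [0.3964, 0.2654, 0.0807]
tool_rot: [3.137, -0.003, 1.41]
contact_force: [-0.3, 0.8, -1.4]
opening: 0.0099
```

Emit:
apply_moves(
  motion=[
    {"offset": [0, 0, 1], "rotation": [0, 0, 0]},
    {"offset": [0, 0, 0], "rotation": [0, 0, 0]},
  ],
)

```text
time: 10.3
tool_pos: [0.3967, 0.2656, 0.0803]
tool_rot: [3.136, -0.004, 1.41]
contact_force: [-0.7, 0.2, 0.8]
opening: 0.0097
```

Emit:
apply_moves(
  motion=[
    {"offset": [0, 0, 0.5], "rotation": [0, 0, 0]},
    {"offset": [0, 0, 0], "rotation": [0, 0, 0]},
  ],
)

```text
time: 10.47
tool_pos: [0.3968, 0.2656, 0.0802]
tool_rot: [3.135, -0.004, 1.41]
contact_force: [-0.5, 0.5, 0.9]
opening: 0.0095
```

Emit:
apply_moves(
  motion=[
    {"offset": [0, 0, 1.5], "rotation": [0, 0, 0]},
  ],
)

```text
time: 10.55
tool_pos: [0.3969, 0.2656, 0.0798]
tool_rot: [3.135, -0.004, 1.41]
contact_force: [-6.6, -3.2, 29.2]
opening: 0.0098
```

Emit:
apply_moves(
  motion=[
    {"offset": [0, 0, 1.5], "rotation": [0, 0, 0]},
  ],
)

```text
time: 10.63
tool_pos: [0.3968, 0.2656, 0.0798]
tool_rot: [3.134, -0.004, 1.41]
contact_force: [-7.0, -4.2, 26.7]
opening: 0.0101
```

Firm contact (≈29 N). Back off the load and release.

Emit:
apply_moves(
  motion=[
    {"offset": [0, 0, -0.3], "rotation": [0, 0, 0]},
  ],
)

```text
time: 10.72
tool_pos: [0.3969, 0.2657, 0.0807]
tool_rot: [3.134, -0.005, 1.41]
contact_force: [0.3, -1.1, -1.1]
opening: 0.0099
```

Emit:
apply_moves(
  motion=[
    {"offset": [0, 0, 0], "rotation": [0, 0, 0]},
    {"offset": [0, 0, 0], "rotation": [0, 0, 0]},
    {"offset": [0, 0, 0], "rotation": [0, 0, 0]},
    {"offset": [0, 0, 0], "rotation": [0, 0, 0]},
    {"offset": [0, 0, -1], "rotation": [0, 0, 0]},
    {"offset": [0, 0, 0], "rotation": [0, 0, 0]},
  ],
  grip=0.4,
)

```text
time: 11.22
tool_pos: [0.397, 0.2657, 0.0811]
tool_rot: [3.134, -0.005, 1.41]
contact_force: [0.2, 0.0, 0.3]
opening: 0.0452
```

Emit:
apply_moves(
  motion=[
    {"offset": [0, 0, -10], "rotation": [0, 0, 0]},
    {"offset": [0, 0, -20], "rotation": [0, 0, 0]},
    {"offset": [0, 0, -25], "rotation": [0, 0, 0]},
    {"offset": [0, 0, -25], "rotation": [0, 0, 0]},
    {"offset": [0, 0, -25], "rotation": [0, 0, 0]},
    {"offset": [0, 0, -15], "rotation": [0, 0, 0]},
  ],
  grip=0,
)

```text
time: 11.72
tool_pos: [0.3938, 0.2642, 0.2049]
tool_rot: [-3.141, 0.001, 1.41]
contact_force: [1.0, 0.4, 0.9]
opening: 0.0854
```

```bash
python3 - <<'E'
from h import *
p=wcam(); save(p,'w4')
cv2.imwrite('pics/w4o.png',ortho(p,.396,.2645,.02,.08,480)[:,:,::-1])
go(.525,.377,.2,1.41)
for p in (read_camera('top'),read_camera('scene')):
  for q in('ball_mid','comb_mid','comb_board'): print(q,tip_of(q,p)[:1],search_frame(q,p)[:1])
  cv2.imwrite('pics/b%d.png'%p['shot'],ortho(p,.525,.377,.03,.06,300)[:,:,::-1]);print(p['shot'])
E
```

```text
pos [0.3948 0.2647 0.2072] rot [ 3.139e+00 -2.000e-03  1.410e+00] F [0.52 1.13 1.76] op 0.0889 t 11.77
offset [131.6 110.5   7.7] dist 172.0 rot [ 0.003 -0.002  0.   ]
ball_mid [{'location': [0.5247, 0.3756, 0.0289], 'score': 0.79}] [{'location': [0.5323, 0.3681, 0.0497], 'score': 0.89}]
comb_mid [{'location': [0.3954, 0.2631, 0.0188], 'score': 0.74}] [{'location': [0.3961, 0.2545, 0.01], 'score': 0.91}]
comb_board [{'location': [0.3964, 0.2654, 0.0009], 'score': 0.84}] [{'location': [0.3873, 0.2375, 0.0068], 'score': 0.86}]
15
ball_mid [{'location': [0.5267, 0.3791, 0.0313], 'score': 0.96}] [{'location': [0.534, 0.3726, 0.0497], 'score': 0.8}]
comb_mid [{'location': [0.3946, 0.2657, 0.0181], 'score': 0.78}] [{'location': [0.4011, 0.257, 0.0138], 'score': 0.96}]
comb_board [{'location': [0.3976, 0.2648, 0.0073], 'score': 0.74}] [{'location': [0.4048, 0.265, 0.0088], 'score': 0.7}]
16
```

View pics/w4.png

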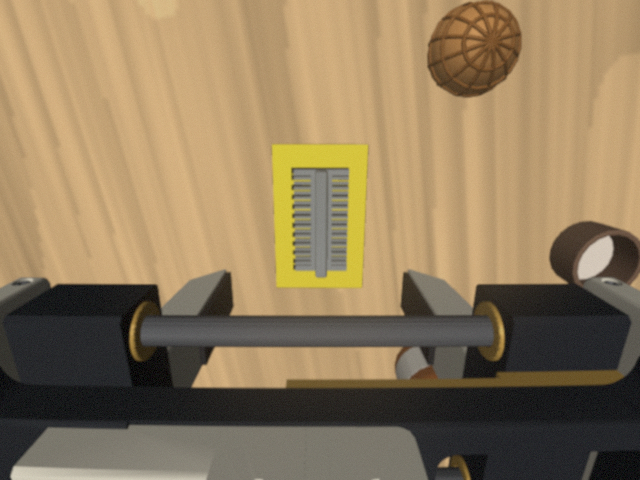

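Comb sits centred on its outline (ridge col 320, board 273–368). Now the ball.

Emit:
apply_moves(
  motion=[
    {"offset": [22, 18, 0], "rotation": [0, 0, 0]},
    {"offset": [28, 24, 0], "rotation": [0, 0, 0]},
    {"offset": [28, 24, 0], "rotation": [0, 0, 0]},
    {"offset": [28, 24, 0], "rotation": [0, 0, 0]},
    {"offset": [18, 14, 0], "rotation": [0, 0, 0]},
    {"offset": [0, 0, 0], "rotation": [0, 0, 0]},
  ],
)

```text
time: 12.97
tool_pos: [0.5185, 0.3727, 0.199]
tool_rot: [-3.135, 0.005, 1.409]
contact_force: [-0.7, -1.2, -0.5]
opening: 0.0918
```

```bash
python3 - <<'E'
from h import *
go(.5255,.377,.13,1.41)
E
```

```text
pos [0.5185 0.3727 0.199 ] rot [-3.135  0.005  1.409] F [-0.68 -1.23 -0.51] op 0.0918 t 12.97
offset [ 5.7  6.7 69. ] dist 70.0 rot [-0.006  0.005 -0.001]
```

View pics/b15.png

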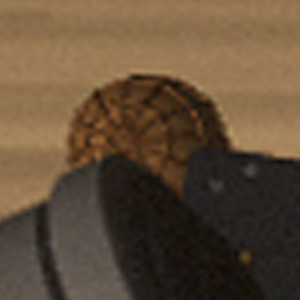

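View pics/b16.png

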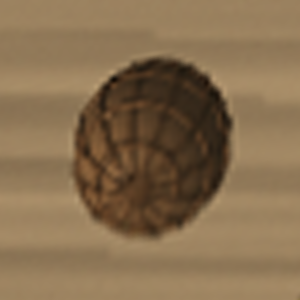

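Emit:
apply_moves(
  motion=[
    {"offset": [5, 7, 15], "rotation": [-0.006, 0.005, 0]},
    {"offset": [0, 0, 20], "rotation": [0, 0, 0]},
    {"offset": [0, 0, 20], "rotation": [0, 0, 0]},
    {"offset": [0, 0, 8], "rotation": [0, 0, 0]},
    {"offset": [0, 0, 0], "rotation": [0, 0, 0]},
  ],
)

```text
time: 13.38
tool_pos: [0.5259, 0.3765, 0.1331]
tool_rot: [-3.141, 0.0, 1.41]
contact_force: [-0.8, -0.4, 0.1]
opening: 0.0915
```

```bash
python3 - <<'E'
from h import *
go(.5255,.3765,.0775,1.41)
p=wcam(); save(p,'w5')
E
```

```text
pos [0.5259 0.3765 0.1331] rot [-3.141  0.     1.41 ] F [-0.78 -0.39  0.07] op 0.0915 t 13.38
offset [-0.  -0.3 55.6] dist 56.0 rot [-0.  0. -0.]
```

View pics/w5.png

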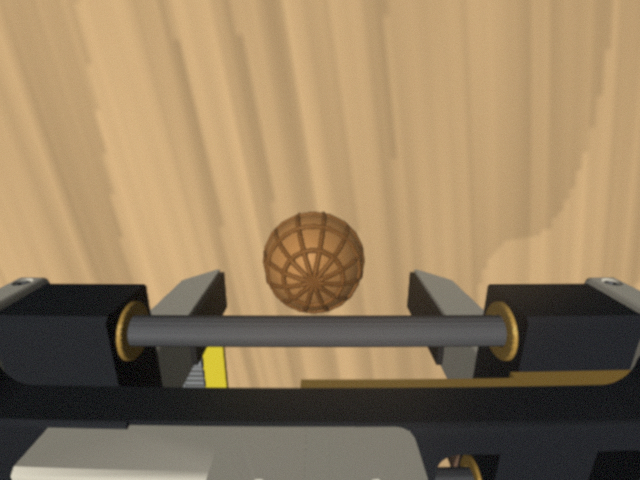

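```bash
python3 - <<'E'
from h import *
p=wcam(); print(proj(p,[[.5255,.3765,.0285],[.5255,.3815,.0285]])); print(tip_of('ball_mid',p)[:1])
E
```

```text
[[316.77177844 259.68612001]
 [315.45308169 252.09069787]]
[{'location': [0.524, 0.3755, 0.0294], 'score': 0.57}]
```

Emit:
apply_moves(
  motion=[
    {"offset": [-1, -1, 18], "rotation": [0, 0, 0]},
    {"offset": [0, 0, 18], "rotation": [0, 0, 0]},
    {"offset": [0, 0, 12], "rotation": [0, 0, 0]},
    {"offset": [0, 0, 0], "rotation": [0, 0, 0]},
  ],
)

```text
time: 13.87
tool_pos: [0.5291, 0.378, 0.0938]
tool_rot: [3.128, -0.011, 1.41]
contact_force: [-1.2, -0.5, -0.3]
opening: 0.0915
```

```bash
python3 - <<'E'
from h import *
go(.525,.3755,.0775,1.41)
E
```

```text
pos [0.5291 0.378  0.0938] rot [ 3.128 -0.011  1.41 ] F [-1.24 -0.52 -0.29] op 0.0915 t 13.87
offset [-3.3 -3.8 16.2] dist 17.0 rot [ 0.013 -0.011 -0.   ]
```

Emit:
apply_moves(
  motion=[
    {"offset": [-3, -4, 8], "rotation": [0.013, -0.011, 0]},
    {"offset": [0, 0, 6], "rotation": [0, 0, 0]},
    {"offset": [0, 0, 1], "rotation": [0, 0, 0]},
    {"offset": [0, 0, 0], "rotation": [0, 0, 0]},
  ],
)

```text
time: 14.2
tool_pos: [0.5256, 0.3762, 0.0806]
tool_rot: [3.139, -0.001, 1.41]
contact_force: [-0.2, 1.1, 0.0]
opening: 0.0916
```

```bash
python3 - <<'E'
from h import *
go(.525,.3755,.0775,1.41)
E
```

```text
pos [0.5256 0.3762 0.0806] rot [ 3.139e+00 -1.000e-03  1.410e+00] F [-0.18  1.11  0.  ] op 0.0916 t 14.2
offset [-0.8 -0.4  3.1] dist 3.0 rot [ 0.002 -0.001 -0.   ]
```

Emit:
apply_moves(
  motion=[
    {"offset": [-1, 0, 3], "rotation": [0, 0, 0]},
    {"offset": [0, 0, 0], "rotation": [0, 0, 0]},
  ],
)

```text
time: 14.37
tool_pos: [0.5258, 0.3754, 0.0782]
tool_rot: [3.138, -0.002, 1.41]
contact_force: [0.2, -0.5, -0.3]
opening: 0.092
```

Emit:
apply_moves(
  motion=[
    {"offset": [0, 0, 0], "rotation": [0, 0, 0]},
    {"offset": [0, 0, 0], "rotation": [0, 0, 0]},
    {"offset": [0, 0, 0], "rotation": [0, 0, 0]},
    {"offset": [0, 0, 0], "rotation": [0, 0, 0]},
    {"offset": [0, 0, 0], "rotation": [0, 0, 0]},
    {"offset": [0, 0, 0], "rotation": [0, 0, 0]},
    {"offset": [0, 0, 0], "rotation": [0, 0, 0]},
  ],
  grip=1,
  grip_force=15,
)

```text
time: 14.95
tool_pos: [0.5262, 0.3757, 0.0793]
tool_rot: [3.137, -0.003, 1.41]
contact_force: [0.2, 0.4, -1.4]
opening: 0.0588
```

```bash
python3 - <<'E'
from h import *
go(.525,.3755,.0775,1.41)
E
```

```text
pos [0.5262 0.3757 0.0793] rot [ 3.137e+00 -3.000e-03  1.410e+00] F [ 0.25  0.43 -1.4 ] op 0.0588 t 14.95
offset [-0.4 -1.2  1.7] dist 2.0 rot [ 0.005 -0.003 -0.   ]
```

Emit:
apply_moves(
  motion=[
    {"offset": [0, 0, -5], "rotation": [0, 0, 0]},
    {"offset": [0, 0, -10], "rotation": [0, 0, 0]},
    {"offset": [0, 0, -18], "rotation": [0, 0, 0]},
    {"offset": [0, 0, -22], "rotation": [0, 0, 0]},
    {"offset": [0, 0, -22], "rotation": [0, 0, 0]},
    {"offset": [0, 0, -22], "rotation": [0, 0, 0]},
    {"offset": [0, 0, -18], "rotation": [0, 0, 0]},
    {"offset": [0, 0, -10], "rotation": [0, 0, 0]},
    {"offset": [0, 0, 0], "rotation": [0, 0, 0]},
  ],
)

```text
time: 15.7
tool_pos: [0.5249, 0.375, 0.2161]
tool_rot: [3.138, -0.002, 1.41]
contact_force: [0.5, -0.2, -0.3]
opening: 0.0587
```

```bash
python3 - <<'E'
from h import *
go(.4565,-.116,.2,1.41)
p=wcam(); save(p,'w6')
E
```

```text
pos [0.5249 0.375  0.2161] rot [ 3.138e+00 -2.000e-03  1.410e+00] F [ 0.46 -0.18 -0.34] op 0.0587 t 15.7
offset [-495.6   11.1   15.1] dist 496.0 rot [ 0.004 -0.002 -0.   ]
```

View pics/w6.png

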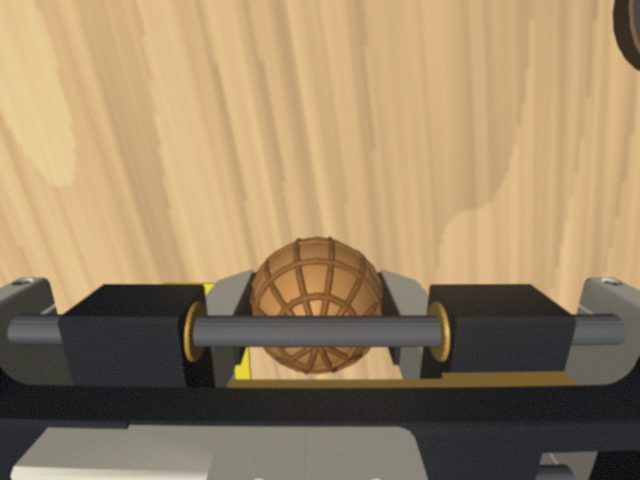

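Ball held centrally between the fingers (centre ~(317,305)). Carry to ring.

Emit:
apply_moves(
  motion=[
    {"offset": [-15, 1, 0], "rotation": [0, 0, 0]},
    {"offset": [-25, 1, 0], "rotation": [0, 0, 0]},
    {"offset": [-33, 1, 0], "rotation": [0, 0, 0]},
    {"offset": [-35, 1, 0], "rotation": [0, 0, 0]},
    {"offset": [-35, 1, 0], "rotation": [0, 0, 0]},
    {"offset": [-35, 1, 0], "rotation": [0, 0, 0]},
    {"offset": [-35, 1, 0], "rotation": [0, 0, 0]},
    {"offset": [-35, 1, 0], "rotation": [0, 0, 0]},
    {"offset": [-35, 1, 0], "rotation": [0, 0, 0]},
    {"offset": [-35, 1, 0], "rotation": [0, 0, 0]},
    {"offset": [-35, 1, 0], "rotation": [0, 0, 0]},
    {"offset": [-35, 1, 0], "rotation": [0, 0, 0]},
  ],
)

```text
time: 16.75
tool_pos: [0.4651, -0.0201, 0.2001]
tool_rot: [-3.123, 0.003, 1.422]
contact_force: [0.8, -0.7, -1.2]
opening: 0.0587
```

```bash
python3 - <<'E'
from h import *
go(.4565,-.116,.19,1.41)
E
```

```text
pos [ 0.4651 -0.0201  0.2001] rot [-3.123e+00  3.000e-03  1.422e+00] F [ 0.83 -0.72 -1.21] op 0.0587 t 16.75
offset [-96.1   6.   10.2] dist 97.0 rot [-0.019  0.003  0.012]
```

Emit:
apply_moves(
  motion=[
    {"offset": [-30, 2, 2], "rotation": [-0.019, 0.003, 0.012]},
    {"offset": [-28, 2, 2], "rotation": [0, 0, 0]},
    {"offset": [-18, 1, 2], "rotation": [0, 0, 0]},
    {"offset": [-8, 0, 2], "rotation": [0, 0, 0]},
    {"offset": [0, 0, 0], "rotation": [0, 0, 0]},
    {"offset": [0, 0, 0], "rotation": [0, 0, 0]},
  ],
)

```text
time: 17.25
tool_pos: [0.4513, -0.1126, 0.1861]
tool_rot: [-3.132, -0.001, 1.4]
contact_force: [-0.2, 0.9, -0.6]
opening: 0.0585
```

```bash
python3 - <<'E'
from h import *
go(.4565,-.116,.12,1.41)
p=wcam(); save(p,'w7'); print(tip_of('ball_ring',p)[:1],tip_of('ball_mid',p)[:1])
E
```

```text
pos [ 0.4513 -0.1126  0.1861] rot [-3.132e+00 -1.000e-03  1.400e+00] F [-0.2   0.91 -0.57] op 0.0585 t 17.25
offset [-2.5  6.3 66.1] dist 66.0 rot [-0.01  -0.001 -0.01 ]
[] [{'location': [0.4507, -0.1106, 0.1364], 'score': 0.67}]
```

View pics/w7.png

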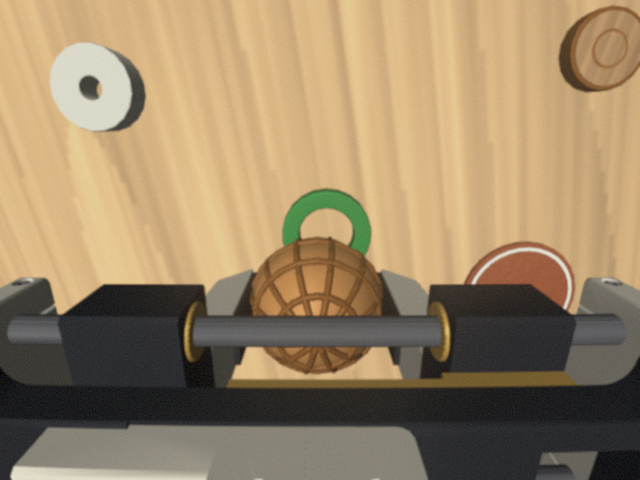

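```bash
python3 - <<'E'
from h import *
p=wcam(); a=np.linspace(0,2*np.pi,200)
for c in [(.4565,-.116),(.4565,-.113),(.4585,-.116)]:
    for z in (.016,0):
        u=proj(p,np.c_[c[0]+.036*np.cos(a),c[1]+.036*np.sin(a),0*a+z]); print(c,z,u.min(0).round(1),u[:,0].max().round(1))
E
```

```text
(0.4565, -0.116) 0.016 [280.7 188.9] 371.2
(0.4565, -0.116) 0 [282.8 185.6] 368.5
(0.4565, -0.113) 0.016 [279.9 185. ] 370.8
(0.4565, -0.113) 0 [282.1 181.9] 368.1
(0.4585, -0.116) 0.016 [283.1 188.4] 373.7
(0.4585, -0.116) 0 [285.1 185.2] 370.9
```

Ring edges (283–371, top 189) match the prediction for (0.457,−0.116).

Emit:
apply_moves(
  motion=[
    {"offset": [-2, 6, 15], "rotation": [-0.01, 0, -0.01]},
    {"offset": [0, 0, 20], "rotation": [0, 0, 0]},
    {"offset": [0, 0, 20], "rotation": [0, 0, 0]},
    {"offset": [0, 0, 10], "rotation": [0, 0, 0]},
    {"offset": [0, 0, 0], "rotation": [0, 0, 0]},
  ],
)

```text
time: 17.87
tool_pos: [0.4605, -0.1104, 0.1217]
tool_rot: [3.133, 0.0, 1.422]
contact_force: [-0.1, -0.2, -1.4]
opening: 0.0588
```

```bash
python3 - <<'E'
from h import *
go(.457,-.116,.092,1.41)
E
```

```text
pos [ 0.4605 -0.1104  0.1217] rot [3.133 0.    1.422] F [-0.12 -0.25 -1.42] op 0.0588 t 17.87
offset [-6.1 -2.9 29.7] dist 30.0 rot [0.009 0.    0.012]
```

Emit:
apply_moves(
  motion=[
    {"offset": [-6, -3, 8], "rotation": [0.009, 0, 0.012]},
    {"offset": [0, 0, 8], "rotation": [0, 0, 0]},
    {"offset": [0, 0, 6], "rotation": [0, 0, 0]},
    {"offset": [0, 0, 0], "rotation": [0, 0, 0]},
  ],
)

```text
time: 18.2
tool_pos: [0.4576, -0.1149, 0.0993]
tool_rot: [3.14, 0.001, 1.412]
contact_force: [-0.7, -0.5, -1.1]
opening: 0.0585
```

```bash
python3 - <<'E'
from h import *
go(.457,-.116,.09,1.41)
E
```

```text
pos [ 0.4576 -0.1149  0.0993] rot [3.140e+00 1.000e-03 1.412e+00] F [-0.72 -0.45 -1.08] op 0.0585 t 18.2
offset [-1.1 -0.4  9.3] dist 9.0 rot [0.001 0.001 0.002]
```

Emit:
apply_moves(
  motion=[
    {"offset": [-1, 0, 4], "rotation": [0, 0, 0]},
    {"offset": [0, 0, 3], "rotation": [0, 0, 0]},
    {"offset": [0, 0, 1], "rotation": [0, 0, 0]},
  ],
)

```text
time: 18.45
tool_pos: [0.458, -0.1163, 0.0913]
tool_rot: [3.138, 0.001, 1.412]
contact_force: [-0.3, 0.3, -0.6]
opening: 0.0586
```

Emit:
apply_moves(
  motion=[
    {"offset": [0, 0, 1.5], "rotation": [0, 0, 0]},
  ],
)

```text
time: 18.53
tool_pos: [0.4581, -0.1164, 0.0898]
tool_rot: [3.138, 0.001, 1.412]
contact_force: [0.4, -0.5, -0.6]
opening: 0.0587
```

Emit:
apply_moves(
  motion=[
    {"offset": [0, 0, 1.5], "rotation": [0, 0, 0]},
  ],
)

```text
time: 18.62
tool_pos: [0.4582, -0.1166, 0.0885]
tool_rot: [3.138, 0.002, 1.412]
contact_force: [-5.4, -2.8, 10.4]
opening: 0.0591
```

Contact at TCP z ≈ 0.0885 as predicted (0.088). Ease and release slowly.

Emit:
apply_moves(
  motion=[
    {"offset": [0, -0.8, 0.3], "rotation": [0, 0, 0]},
  ],
)

```text
time: 18.7
tool_pos: [0.4576, -0.1167, 0.0884]
tool_rot: [3.137, 0.002, 1.412]
contact_force: [-0.8, -0.4, 0.0]
opening: 0.0588
```

Emit:
apply_moves(
  motion=[
    {"offset": [0, 0, 0.5], "rotation": [0, 0, 0]},
  ],
)

```text
time: 18.78
tool_pos: [0.4575, -0.1169, 0.0881]
tool_rot: [3.137, 0.002, 1.412]
contact_force: [-2.0, -1.2, 3.3]
opening: 0.0588
```

Emit:
apply_moves(
  motion=[
    {"offset": [0, 0, 0], "rotation": [0, 0, 0]},
    {"offset": [0, 0, 0], "rotation": [0, 0, 0]},
    {"offset": [0, 0, 0], "rotation": [0, 0, 0]},
    {"offset": [0, 0, 0], "rotation": [0, 0, 0]},
    {"offset": [0, 0, 0], "rotation": [0, 0, 0]},
    {"offset": [0, 0, 0], "rotation": [0, 0, 0]},
    {"offset": [0, 0, 0], "rotation": [0, 0, 0]},
  ],
  grip=0,
)

```text
time: 19.37
tool_pos: [0.4581, -0.1168, 0.0883]
tool_rot: [3.135, 0.002, 1.412]
contact_force: [0.2, 0.3, -0.2]
opening: 0.0914
```

Emit:
apply_moves(
  motion=[
    {"offset": [0, 0, -10], "rotation": [0, 0, 0]},
    {"offset": [0, 0, -20], "rotation": [0, 0, 0]},
    {"offset": [0, 0, -25], "rotation": [0, 0, 0]},
    {"offset": [0, 0, -25], "rotation": [0, 0, 0]},
    {"offset": [0, 0, -25], "rotation": [0, 0, 0]},
    {"offset": [0, 0, -15], "rotation": [0, 0, 0]},
  ],
)

```text
time: 19.87
tool_pos: [0.4552, -0.1155, 0.209]
tool_rot: [-3.137, -0.001, 1.411]
contact_force: [0.5, 0.1, -0.3]
opening: 0.092
```

```bash
python3 - <<'E'
from h import *
p=wcam(); save(p,'w8'); print(proj(p,[[.457,-.116,.036]])); print(tip_of('ball_mid',p)[:1])
for p in (read_camera('top'),read_camera('scene')):
  for q in('ball_mid','ball_ring','bowl_mid'): print(q,tip_of(q,p)[:1])
go(.6315,.1945,.22,1.41)
E
```

```text
[[320.64581398 229.19613493]]
[{'location': [0.455, -0.1142, 0.0402], 'score': 0.9}]
ball_mid [{'location': [0.4575, -0.1184, 0.0407], 'score': 0.48}]
ball_ring [{'location': [0.4541, -0.1205, -0.0007], 'score': 0.47}]
bowl_mid [{'location': [0.6296, 0.196, 0.0217], 'score': 0.67}]
ball_mid [{'location': [0.4574, -0.1158, 0.0376], 'score': 0.72}]
ball_ring [{'location': [0.4556, -0.119, -0.001], 'score': 0.81}]
bowl_mid [{'location': [0.6319, 0.1976, 0.0184], 'score': 0.66}]
pos [ 0.4544 -0.1152  0.2058] rot [-3.133e+00 -2.000e-03  1.411e+00] F [0.21 0.15 0.29] op 0.092 t 20.37
offset [333.9 125.6 -14.7] dist 357.0 rot [-0.009 -0.002  0.001]
```

View pics/w8.png

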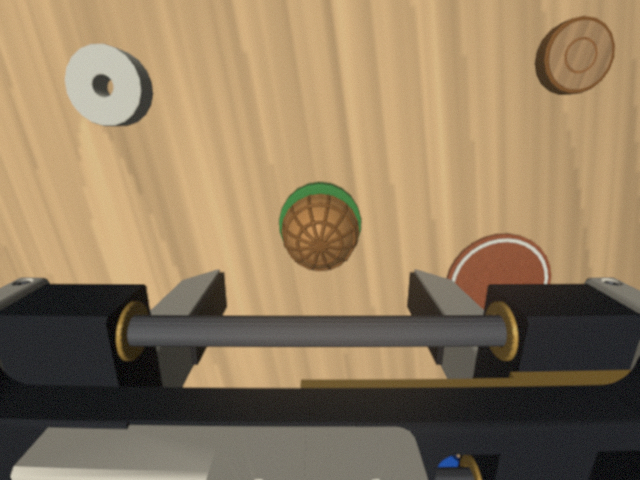

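Ball seated (centre (320,232), predicted (321,229)). On to the bowl.

Emit:
apply_moves(
  motion=[
    {"offset": [18, 7, -4], "rotation": [-0.009, -0.002, 0]},
    {"offset": [30, 11, -4], "rotation": [0, 0, 0]},
    {"offset": [33, 12.5, 0], "rotation": [0, 0, 0]},
    {"offset": [33, 12.5, 0], "rotation": [0, 0, 0]},
    {"offset": [33, 12.5, 0], "rotation": [0, 0, 0]},
    {"offset": [33, 12.5, 0], "rotation": [0, 0, 0]},
    {"offset": [33, 12.5, 0], "rotation": [0, 0, 0]},
    {"offset": [33, 12.5, 0], "rotation": [0, 0, 0]},
    {"offset": [33, 12.5, 0], "rotation": [0, 0, 0]},
    {"offset": [33, 12.5, 0], "rotation": [0, 0, 0]},
    {"offset": [12, 5, 0], "rotation": [0, 0, 0]},
    {"offset": [0, 0, 0], "rotation": [0, 0, 0]},
  ],
)

```text
time: 21.37
tool_pos: [0.6337, 0.1989, 0.2044]
tool_rot: [-3.131, 0.001, 1.406]
contact_force: [-1.0, -0.4, 0.2]
opening: 0.0916
```

```bash
python3 - <<'E'
from h import *
go(.6315,.1945,.14,1.41)
E
```

```text
pos [0.6337 0.1989 0.2044] rot [-3.131e+00  1.000e-03  1.406e+00] F [-0.98 -0.43  0.16] op 0.0916 t 21.37
offset [-4.6 -0.7 64.4] dist 65.0 rot [-0.011  0.001 -0.004]
```

Emit:
apply_moves(
  motion=[
    {"offset": [-5, -1, 15], "rotation": [-0.011, 0, 0]},
    {"offset": [0, 0, 20], "rotation": [0, 0, 0]},
    {"offset": [0, 0, 18], "rotation": [0, 0, 0]},
    {"offset": [0, 0, 8], "rotation": [0, 0, 0]},
    {"offset": [0, 0, 0], "rotation": [0, 0, 0]},
  ],
)

```text
time: 21.78
tool_pos: [0.6301, 0.1926, 0.1388]
tool_rot: [-3.139, 0.004, 1.408]
contact_force: [-0.6, 0.8, 0.1]
opening: 0.0918
```

```bash
python3 - <<'E'
from h import *
go(.6315,.1945,.071,1.41)
p=wcam(); save(p,'w9'); print(tip_of('bowl_mid',p)[:1])
a=np.linspace(0,2*np.pi,200)
u=proj(p,np.c_[.6315+.031*np.cos(a),.1945+.031*np.sin(a),0*a+.034]); print(u.min(0),u.max(0))
E
```

```text
pos [0.6301 0.1926 0.1388] rot [-3.139  0.004  1.408] F [-0.64  0.78  0.05] op 0.0918 t 21.78
offset [ 2.3  1.2 67.8] dist 68.0 rot [-0.002  0.004 -0.002]
[]
[268.66162687 206.16237018] [370.67889357 301.79523747]
```

View pics/w9.png

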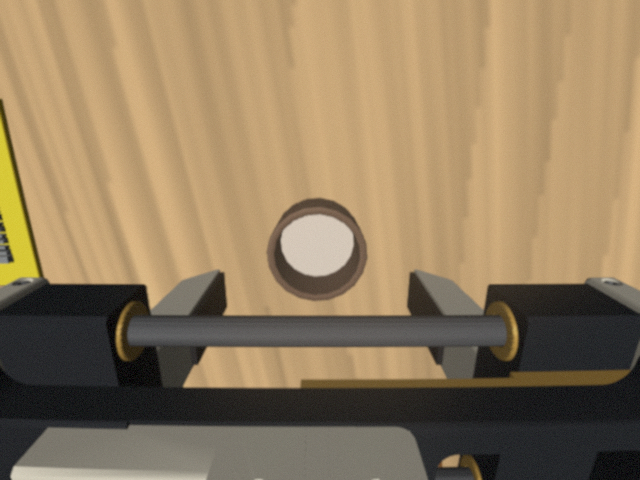

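Bowl rim (267–367, 207–300), within 2 mm of prediction.

Emit:
apply_moves(
  motion=[
    {"offset": [2, 0, 18], "rotation": [0, 0.004, 0]},
    {"offset": [0, -1, 20], "rotation": [0, 0, 0]},
    {"offset": [0, -1, 14], "rotation": [0, 0, 0]},
    {"offset": [0, 0, 0], "rotation": [0, 0, 0]},
  ],
)

```text
time: 22.22
tool_pos: [0.6331, 0.1945, 0.0942]
tool_rot: [3.13, -0.006, 1.406]
contact_force: [-0.3, 0.2, 0.6]
opening: 0.0918
```

```bash
python3 - <<'E'
from h import *
go(.63,.1945,.071,1.41)
E
```

```text
pos [0.6331 0.1945 0.0942] rot [ 3.13  -0.006  1.406] F [-0.29  0.24  0.6 ] op 0.0918 t 22.22
offset [-0.6 -3.3 23.2] dist 23.0 rot [ 0.012 -0.006 -0.004]
```

Emit:
apply_moves(
  motion=[
    {"offset": [-1, -3, 10], "rotation": [0.012, -0.006, -0.004]},
    {"offset": [0, 0, 8], "rotation": [0, 0, 0]},
    {"offset": [0, 0, 3], "rotation": [0, 0, 0]},
    {"offset": [0, 0, 0], "rotation": [0, 0, 0]},
  ],
)

```text
time: 22.55
tool_pos: [0.6321, 0.1938, 0.0761]
tool_rot: [3.137, -0.001, 1.41]
contact_force: [-0.4, -0.3, -0.3]
opening: 0.0921
```

```bash
python3 - <<'E'
from h import *
go(.63,.1945,.071,1.41)
E
```

```text
pos [0.6321 0.1938 0.0761] rot [ 3.137e+00 -1.000e-03  1.410e+00] F [-0.37 -0.26 -0.28] op 0.0921 t 22.55
offset [ 0.3 -2.2  5.1] dist 6.0 rot [ 0.005 -0.001  0.   ]
```

Emit:
apply_moves(
  motion=[
    {"offset": [0, -2, 4], "rotation": [0.005, 0, 0]},
    {"offset": [0, 0, 0], "rotation": [0, 0, 0]},
  ],
)

```text
time: 22.72
tool_pos: [0.6306, 0.1942, 0.0727]
tool_rot: [3.141, -0.002, 1.41]
contact_force: [-0.6, 0.3, 0.0]
opening: 0.0917
```

Emit:
apply_moves(
  motion=[
    {"offset": [0, 0, 0], "rotation": [0, 0, 0]},
    {"offset": [0, 0, 0], "rotation": [0, 0, 0]},
    {"offset": [0, 0, 0], "rotation": [0, 0, 0]},
    {"offset": [0, 0, 0], "rotation": [0, 0, 0]},
    {"offset": [0, 0, 0], "rotation": [0, 0, 0]},
    {"offset": [0, 0, 0], "rotation": [0, 0, 0]},
    {"offset": [0, 0, 0], "rotation": [0, 0, 0]},
  ],
  grip=1,
  grip_force=25,
)

```text
time: 23.3
tool_pos: [0.6311, 0.1945, 0.074]
tool_rot: [3.139, -0.002, 1.41]
contact_force: [0.6, -0.3, -1.4]
opening: 0.0616
```

```bash
python3 - <<'E'
from h import *
go(.63,.1945,.071,1.41)
E
```

```text
pos [0.6311 0.1945 0.074 ] rot [ 3.139e+00 -2.000e-03  1.410e+00] F [ 0.63 -0.28 -1.36] op 0.0616 t 23.3
offset [-0.1 -1.1  3. ] dist 3.0 rot [ 0.003 -0.002  0.   ]
```

Emit:
apply_moves(
  motion=[
    {"offset": [0, 0, -5], "rotation": [0, 0, 0]},
    {"offset": [0, 0, -10], "rotation": [0, 0, 0]},
    {"offset": [0, 0, -18], "rotation": [0, 0, 0]},
    {"offset": [0, 0, -20], "rotation": [0, 0, 0]},
    {"offset": [0, 0, -20], "rotation": [0, 0, 0]},
    {"offset": [0, 0, -15], "rotation": [0, 0, 0]},
    {"offset": [0, 0, -8], "rotation": [0, 0, 0]},
    {"offset": [0, 0, 0], "rotation": [0, 0, 0]},
  ],
)

```text
time: 23.97
tool_pos: [0.6299, 0.1941, 0.1768]
tool_rot: [-3.141, -0.001, 1.41]
contact_force: [1.1, -0.1, -1.0]
opening: 0.0615
```

```bash
python3 - <<'E'
from h import *
go(.614,-.204,.17,1.41)
p=wcam(); save(p,'w10')
E
```

```text
pos [0.6299 0.1941 0.1768] rot [-3.141e+00 -1.000e-03  1.410e+00] F [ 1.12 -0.1  -1.02] op 0.0615 t 23.97
offset [-395.5   48.     6.2] dist 398.0 rot [-0.    -0.001  0.   ]
```

View pics/w10.png

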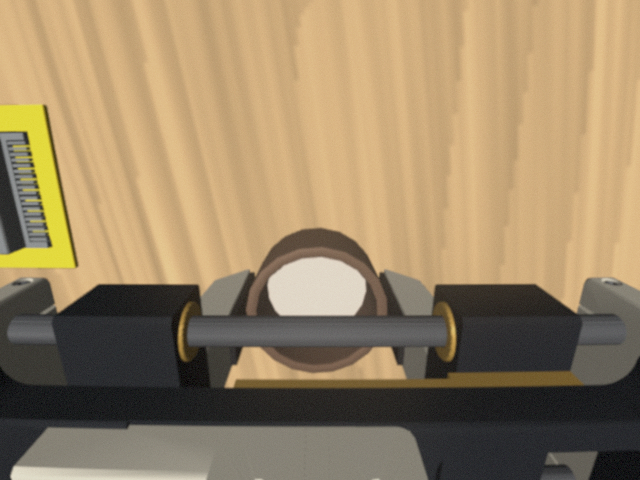

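Bowl held level between the fingers (rim ~248–386).

Emit:
apply_moves(
  motion=[
    {"offset": [-15, 2, 0], "rotation": [0, 0, 0]},
    {"offset": [-25, 3, 0], "rotation": [0, 0, 0]},
    {"offset": [-33, 4, 0], "rotation": [0, 0, 0]},
    {"offset": [-35, 4, 0], "rotation": [0, 0, 0]},
    {"offset": [-35, 4, 0], "rotation": [0, 0, 0]},
    {"offset": [-35, 4, 0], "rotation": [0, 0, 0]},
    {"offset": [-35, 4, 0], "rotation": [0, 0, 0]},
    {"offset": [-35, 4, 0], "rotation": [0, 0, 0]},
    {"offset": [-33, 4, 0], "rotation": [0, 0, 0]},
    {"offset": [-25, 4, 0], "rotation": [0, 0, 0]},
    {"offset": [-18, 4, 0], "rotation": [0, 0, 0]},
    {"offset": [-8, 2, 0], "rotation": [0, 0, 0]},
  ],
)

```text
time: 25.02
tool_pos: [0.6096, -0.1589, 0.1604]
tool_rot: [-3.117, 0.0, 1.415]
contact_force: [0.1, -0.2, -1.7]
opening: 0.0616
```

```bash
python3 - <<'E'
from h import *
go(.614,-.204,.17,1.41)
E
```

```text
pos [ 0.6096 -0.1589  0.1604] rot [-3.117  0.     1.415] F [ 0.13 -0.22 -1.74] op 0.0616 t 25.02
offset [-43.9  11.1  -9.9] dist 46.0 rot [-0.025  0.     0.005]
```

Emit:
apply_moves(
  motion=[
    {"offset": [-16, 4, -3], "rotation": [-0.025, 0, 0.005]},
    {"offset": [-16, 4, 0], "rotation": [0, 0, 0]},
    {"offset": [-8, 2, 0], "rotation": [0, 0, 0]},
    {"offset": [0, 0, 0], "rotation": [0, 0, 0]},
    {"offset": [0, 0, 0], "rotation": [0, 0, 0]},
  ],
)

```text
time: 25.43
tool_pos: [0.6106, -0.2041, 0.1587]
tool_rot: [-3.133, -0.002, 1.406]
contact_force: [0.2, -0.5, -1.5]
opening: 0.0618
```

```bash
python3 - <<'E'
from h import *
go(.614,-.204,.1,1.41)
p=wcam(); save(p,'w11')
a=np.linspace(0,2*np.pi,200)
u=proj(p,np.c_[.614+.05*np.cos(a),-.204+.05*np.sin(a),0*a+.005]); print(u.min(0),u.max(0))
E
```

```text
pos [ 0.6106 -0.2041  0.1587] rot [-3.133e+00 -2.000e-03  1.406e+00] F [ 0.16 -0.49 -1.49] op 0.0618 t 25.43
offset [ 0.6  3.8 58.6] dist 59.0 rot [-0.008 -0.002 -0.004]
[256.50080364 167.66712744] [390.77044352 296.18353071]
```

View pics/w11.png

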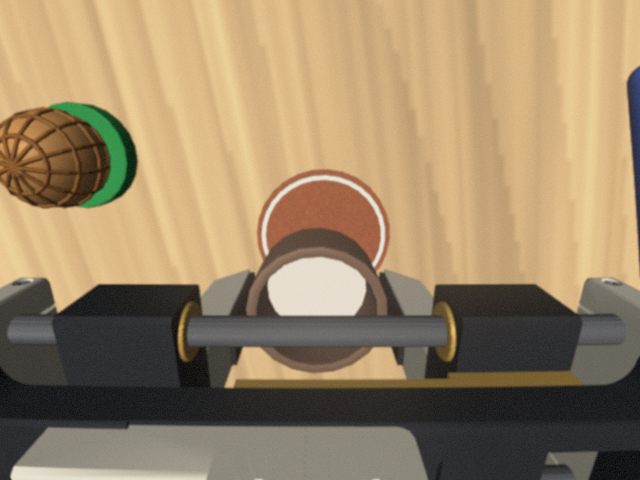

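Mat edges (258–389, top 170) agree with prediction within ~1.5 mm. Lower.

Emit:
apply_moves(
  motion=[
    {"offset": [0, 4, 15], "rotation": [-0.008, -0.002, -0.004]},
    {"offset": [0, 0, 18], "rotation": [0, 0, 0]},
    {"offset": [0, 0, 14], "rotation": [0, 0, 0]},
    {"offset": [0, 0, 5], "rotation": [0, 0, 0]},
    {"offset": [0, 0, 0], "rotation": [0, 0, 0]},
  ],
)

```text
time: 25.9
tool_pos: [0.6161, -0.1988, 0.1059]
tool_rot: [3.141, -0.001, 1.417]
contact_force: [-0.3, 0.2, -1.6]
opening: 0.0616
```

```bash
python3 - <<'E'
from h import *
go(.614,-.2045,.082,1.41)
E
```

```text
pos [ 0.6161 -0.1988  0.1059] rot [ 3.141e+00 -1.000e-03  1.417e+00] F [-0.29  0.2  -1.56] op 0.0616 t 25.9
offset [-5.9 -1.2 23.9] dist 25.0 rot [ 0.001 -0.001  0.007]
```

Emit:
apply_moves(
  motion=[
    {"offset": [-6, -1, 8], "rotation": [0, 0, 0.007]},
    {"offset": [0, 0, 8], "rotation": [0, 0, 0]},
    {"offset": [0, 0, 3], "rotation": [0, 0, 0]},
    {"offset": [0, 0, 0], "rotation": [0, 0, 0]},
  ],
)

```text
time: 26.23
tool_pos: [0.615, -0.2037, 0.087]
tool_rot: [3.139, -0.0, 1.412]
contact_force: [-0.6, 0.7, -2.9]
opening: 0.0618
```

```bash
python3 - <<'E'
from h import *
go(.614,-.2045,.08,1.41)
E
```

```text
pos [ 0.615  -0.2037  0.087 ] rot [ 3.139 -0.     1.412] F [-0.58  0.67 -2.86] op 0.0618 t 26.23
offset [-1.  -0.9  7. ] dist 7.0 rot [ 0.003 -0.     0.002]
```

Emit:
apply_moves(
  motion=[
    {"offset": [-1, -1, 3], "rotation": [0.003, 0, 0]},
    {"offset": [0, 0, 2], "rotation": [0, 0, 0]},
    {"offset": [0, 0, 1], "rotation": [0, 0, 0]},
  ],
)

```text
time: 26.48
tool_pos: [0.6142, -0.205, 0.0815]
tool_rot: [3.141, -0.0, 1.412]
contact_force: [0.2, 0.6, -0.5]
opening: 0.0616
```

Emit:
apply_moves(
  motion=[
    {"offset": [0, 0, 1.5], "rotation": [0, 0, 0]},
  ],
)

```text
time: 26.57
tool_pos: [0.6143, -0.2051, 0.0801]
tool_rot: [3.14, 0.0, 1.411]
contact_force: [-0.6, -0.7, -2.1]
opening: 0.0613
```

Emit:
apply_moves(
  motion=[
    {"offset": [0, 0, 1], "rotation": [0, 0, 0]},
  ],
)

```text
time: 26.65
tool_pos: [0.6144, -0.2052, 0.0791]
tool_rot: [3.14, 0.0, 1.411]
contact_force: [-1.1, -0.4, -2.0]
opening: 0.0615
```

Emit:
apply_moves(
  motion=[
    {"offset": [0, 0, 1], "rotation": [0, 0, 0]},
  ],
)

```text
time: 26.73
tool_pos: [0.6144, -0.2053, 0.0789]
tool_rot: [3.14, 0.0, 1.411]
contact_force: [-5.0, 2.1, 11.0]
opening: 0.0616
```

Emit:
apply_moves(
  motion=[
    {"offset": [0, 0, 0.8], "rotation": [0, 0, 0]},
  ],
)

```text
time: 26.82
tool_pos: [0.6144, -0.2052, 0.0789]
tool_rot: [3.14, 0.0, 1.412]
contact_force: [-2.3, 1.0, 4.4]
opening: 0.0616
```

Contact at z = 0.079 as predicted. Release, and retreat.

Emit:
apply_moves(
  motion=[
    {"offset": [0, 0, 0], "rotation": [0, 0, 0]},
    {"offset": [0, 0, 0], "rotation": [0, 0, 0]},
    {"offset": [0, 0, 0], "rotation": [0, 0, 0]},
    {"offset": [0, 0, 0], "rotation": [0, 0, 0]},
    {"offset": [0, 0, 0], "rotation": [0, 0, 0]},
    {"offset": [0, 0, 0], "rotation": [0, 0, 0]},
    {"offset": [0, 0, 0], "rotation": [0, 0, 0]},
  ],
  grip=0,
)

```text
time: 27.4
tool_pos: [0.6154, -0.2056, 0.08]
tool_rot: [3.136, 0.001, 1.412]
contact_force: [-0.4, -0.5, 0.1]
opening: 0.0917
```

Emit:
apply_moves(
  motion=[
    {"offset": [0, 0, -10], "rotation": [0, 0, 0]},
    {"offset": [0, 0, -18], "rotation": [0, 0, 0]},
    {"offset": [0, 0, -20], "rotation": [0, 0, 0]},
    {"offset": [0, 0, -20], "rotation": [0, 0, 0]},
    {"offset": [0, 0, -20], "rotation": [0, 0, 0]},
    {"offset": [0, 0, -12], "rotation": [0, 0, 0]},
  ],
)

```text
time: 27.9
tool_pos: [0.6133, -0.2047, 0.1828]
tool_rot: [-3.139, -0.001, 1.411]
contact_force: [1.2, -0.1, 0.6]
opening: 0.0914
```

```bash
python3 - <<'E'
from h import *
p=wcam(); save(p,'w12')
go(.675,-.0145,.19,1.41)
E
```

```text
pos [ 0.6142 -0.2051  0.1853] rot [3.14  0.    1.411] F [ 1.13 -0.42  1.93] op 0.0918 t 27.95
offset [197.8  29.9  -4.7] dist 200.0 rot [0.002 0.    0.001]
```

View pics/w12.png

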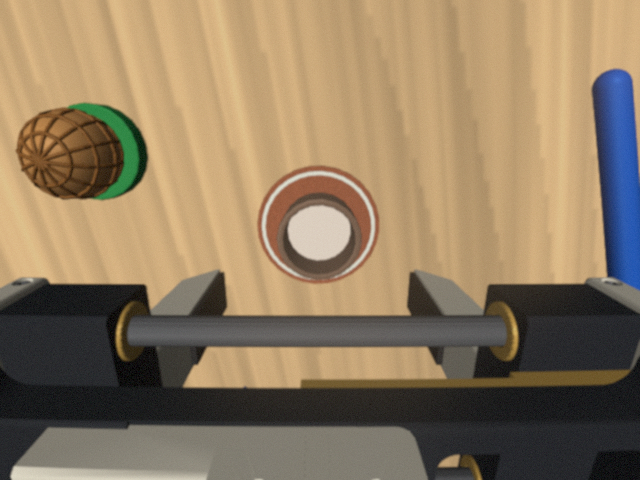

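Bowl stands inside the white circle (bowl centre ~(320,238), circle ~(320,225) at lower height). Now the disc.

Emit:
apply_moves(
  motion=[
    {"offset": [18, 2, 0], "rotation": [0, 0, 0]},
    {"offset": [28, 4, 0], "rotation": [0, 0, 0]},
    {"offset": [33, 5, 0], "rotation": [0, 0, 0]},
    {"offset": [33, 5, 0], "rotation": [0, 0, 0]},
    {"offset": [33, 5, 0], "rotation": [0, 0, 0]},
    {"offset": [30, 5, 0], "rotation": [0, 0, 0]},
    {"offset": [0, 0, 0], "rotation": [0, 0, 0.12]},
    {"offset": [0, 0, 0], "rotation": [0, 0, 0.12]},
    {"offset": [0, 0, 0], "rotation": [0, 0, 0.12]},
    {"offset": [0, 0, 0], "rotation": [0, 0, 0.12]},
    {"offset": [0, 0, 0], "rotation": [0, 0, 0.12]},
    {"offset": [0, 0, 0], "rotation": [0, 0, 0.12]},
  ],
)

```text
time: 28.95
tool_pos: [0.6695, -0.0279, 0.1875]
tool_rot: [3.137, -0.003, 0.662]
contact_force: [-0.5, -0.3, 0.2]
opening: 0.0916
```

```bash
python3 - <<'E'
from h import *
go(.675,-.0145,.13,.7)
E
```

```text
pos [ 0.6695 -0.0279  0.1875] rot [ 3.137e+00 -3.000e-03  6.620e-01] F [-0.45 -0.28  0.15] op 0.0916 t 28.95
offset [12.4 -7.5 57.5] dist 59.0 rot [ 0.005 -0.003 -0.038]
```

Emit:
apply_moves(
  motion=[
    {"offset": [12, -7, 5], "rotation": [0.005, -0.003, 0]},
    {"offset": [0, 0, 18], "rotation": [0, 0, 0]},
    {"offset": [0, 0, 18], "rotation": [0, 0, 0]},
    {"offset": [0, 0, 8], "rotation": [0, 0, 0]},
    {"offset": [0, 0, 0], "rotation": [0, 0, 0]},
  ],
)

```text
time: 29.37
tool_pos: [0.675, -0.0143, 0.1378]
tool_rot: [3.14, -0.001, 0.654]
contact_force: [-0.3, -0.2, -0.8]
opening: 0.0922
```

```bash
python3 - <<'E'
from h import *
go(.675,-.0145,.069,.66)
p=wcam(); save(p,'w13'); print(tip_of('disc_mid',p)[:1])
a=np.linspace(0,2*np.pi,200)
u=proj(p,np.c_[.675+.028*np.cos(a),-.0145+.028*np.sin(a),0*a+.014]); print(u.min(0),u.max(0))
E
```

```text
pos [ 0.675  -0.0143  0.1378] rot [ 3.14e+00 -1.00e-03  6.54e-01] F [-0.31 -0.16 -0.82] op 0.0922 t 29.37
offset [-0.2  0.1 68.8] dist 69.0 rot [ 0.001 -0.001 -0.006]
[{'location': [0.6752, -0.0156, 0.0066], 'score': 0.7}]
[274.12713412 208.15607237] [358.62160548 287.94607904]
```

View pics/w13.png

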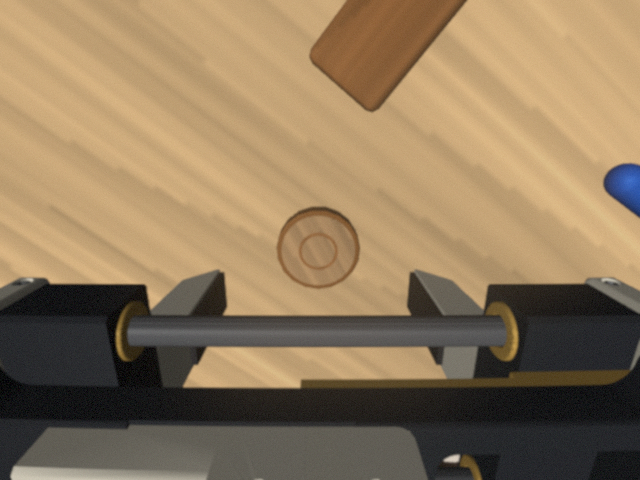

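Disc centred (277–359, 207–288), within 1 mm.

Emit:
apply_moves(
  motion=[
    {"offset": [0, 0, 18], "rotation": [0, 0, 0]},
    {"offset": [0, 0, 20], "rotation": [0, 0, 0]},
    {"offset": [0, 0, 14], "rotation": [0, 0, 0]},
    {"offset": [0, 0, 0], "rotation": [0, 0, 0]},
  ],
)

```text
time: 29.8
tool_pos: [0.6792, -0.0155, 0.0925]
tool_rot: [3.131, -0.01, 0.654]
contact_force: [-0.4, 0.4, -0.4]
opening: 0.0918
```

```bash
python3 - <<'E'
from h import *
go(.675,-.0145,.07,.66)
E
```

```text
pos [ 0.6792 -0.0155  0.0925] rot [ 3.131 -0.01   0.654] F [-0.4   0.42 -0.43] op 0.0918 t 29.8
offset [-2.9 -3.6 22.4] dist 23.0 rot [ 0.011 -0.01  -0.006]
```

Emit:
apply_moves(
  motion=[
    {"offset": [-3, -4, 10], "rotation": [0.011, -0.01, 0]},
    {"offset": [0, 0, 8], "rotation": [0, 0, 0]},
    {"offset": [0, 0, 3], "rotation": [0, 0, 0]},
    {"offset": [0, 0, 0], "rotation": [0, 0, 0]},
  ],
)

```text
time: 30.13
tool_pos: [0.6758, -0.0147, 0.0738]
tool_rot: [3.139, -0.003, 0.653]
contact_force: [-0.8, 0.4, 1.1]
opening: 0.092
```

```bash
python3 - <<'E'
from h import *
go(.675,-.0145,.07,.66)
E
```

```text
pos [ 0.6758 -0.0147  0.0738] rot [ 3.139e+00 -3.000e-03  6.530e-01] F [-0.79  0.35  1.1 ] op 0.092 t 30.13
offset [-0.6 -0.6  3.8] dist 4.0 rot [ 0.002 -0.003 -0.007]
```

Emit:
apply_moves(
  motion=[
    {"offset": [-0.6, -0.6, 4], "rotation": [0.002, -0.003, 0]},
    {"offset": [0, 0, 0.5], "rotation": [0, 0, 0]},
  ],
)

```text
time: 30.3
tool_pos: [0.6755, -0.0146, 0.0701]
tool_rot: [3.14, -0.001, 0.653]
contact_force: [-0.2, 0.7, -0.1]
opening: 0.0919
```

Emit:
apply_moves(
  motion=[
    {"offset": [0, 0, 0.3], "rotation": [0, 0, 0]},
    {"offset": [0, 0, 0.3], "rotation": [0, 0, 0]},
    {"offset": [0, 0, 0.3], "rotation": [0, 0, 0]},
    {"offset": [0, 0, 0], "rotation": [0, 0, 0]},
    {"offset": [0, 0, 0], "rotation": [0, 0, 0]},
    {"offset": [0, 0, 0], "rotation": [0, 0, 0]},
    {"offset": [0, 0, 0], "rotation": [0, 0, 0]},
    {"offset": [0, 0, 0], "rotation": [0, 0, 0]},
  ],
  grip=1,
  grip_force=15,
)

```text
time: 30.97
tool_pos: [0.6763, -0.0146, 0.0705]
tool_rot: [3.138, -0.003, 0.653]
contact_force: [-0.4, 0.9, -0.7]
opening: 0.0552
```

```bash
python3 - <<'E'
from h import *
go(.675,-.0145,.2,.66)
E
```

```text
pos [ 0.6763 -0.0146  0.0705] rot [ 3.138e+00 -3.000e-03  6.530e-01] F [-0.36  0.89 -0.65] op 0.0552 t 30.97
offset [  -0.6   -0.5 -129.5] dist 129.0 rot [ 0.003 -0.003 -0.007]
```

Emit:
apply_moves(
  motion=[
    {"offset": [0, 0, -5], "rotation": [0.003, -0.003, 0]},
    {"offset": [0, 0, -10], "rotation": [0, 0, 0]},
    {"offset": [0, 0, -18], "rotation": [0, 0, 0]},
    {"offset": [0, 0, -20], "rotation": [0, 0, 0]},
    {"offset": [0, 0, -20], "rotation": [0, 0, 0]},
    {"offset": [0, 0, -20], "rotation": [0, 0, 0]},
    {"offset": [0, 0, -18], "rotation": [0, 0, 0]},
    {"offset": [0, 0, -8], "rotation": [0, 0, 0]},
    {"offset": [0, 0, 0], "rotation": [0, 0, 0]},
  ],
)

```text
time: 31.72
tool_pos: [0.676, -0.0146, 0.1997]
tool_rot: [-3.141, 0.001, 0.653]
contact_force: [0.9, -0.0, -0.7]
opening: 0.0554
```

```bash
python3 - <<'E'
from h import *
go(.509,-.42,.19,.66)
p=wcam(); save(p,'w14')
E
```

```text
pos [ 0.676  -0.0146  0.1997] rot [-3.141e+00  1.000e-03  6.530e-01] F [ 0.93 -0.01 -0.74] op 0.0554 t 31.72
offset [-379.1  220.3    9.8] dist 439.0 rot [-0.     0.001 -0.007]
```

View pics/w14.png

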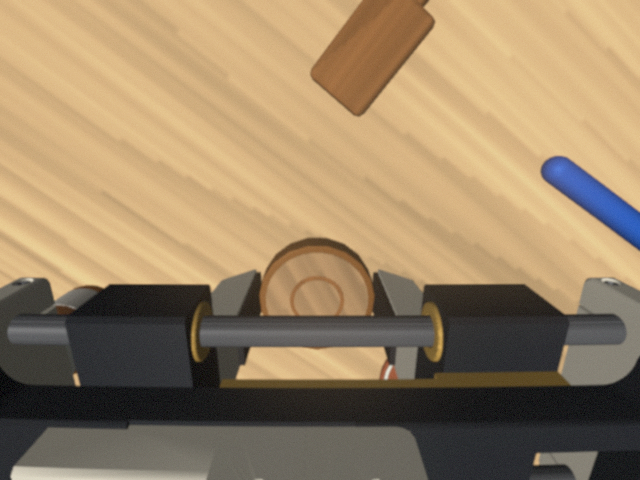

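Disc held level and central (260–373). Carry to tray.

Emit:
apply_moves(
  motion=[
    {"offset": [-14, 8, 0], "rotation": [0, 0, 0]},
    {"offset": [-22, 13, 0], "rotation": [0, 0, 0]},
    {"offset": [-28, 16, 0], "rotation": [0, 0, 0]},
    {"offset": [-30, 17, 0], "rotation": [0, 0, 0]},
    {"offset": [-30, 17, 0], "rotation": [0, 0, 0]},
    {"offset": [-30, 17, 0], "rotation": [0, 0, 0]},
    {"offset": [-30, 17, 0], "rotation": [0, 0, 0]},
    {"offset": [-30, 17, 0], "rotation": [0, 0, 0]},
    {"offset": [-30, 17, 0], "rotation": [0, 0, 0]},
    {"offset": [-30, 17, 0], "rotation": [0, 0, 0]},
    {"offset": [-28, 16, 0], "rotation": [0, 0, 0]},
    {"offset": [-20, 12, 0], "rotation": [0, 0, 0]},
  ],
)

```text
time: 32.77
tool_pos: [0.5159, -0.3699, 0.1817]
tool_rot: [-3.116, 0.014, 0.662]
contact_force: [0.6, 0.2, -0.3]
opening: 0.0557
```

```bash
python3 - <<'E'
from h import *
go(.509,-.42,.18,.66)
E
```

```text
pos [ 0.5159 -0.3699  0.1817] rot [-3.116  0.014  0.662] F [ 0.64  0.16 -0.31] op 0.0557 t 32.77
offset [-36.2  35.4   1.2] dist 51.0 rot [-0.026  0.014  0.002]
```

Emit:
apply_moves(
  motion=[
    {"offset": [-14, 14, 0], "rotation": [-0.026, 0.014, 0]},
    {"offset": [-12, 12, 0], "rotation": [0, 0, 0]},
    {"offset": [-6, 6, 0], "rotation": [0, 0, 0]},
    {"offset": [0, 0, 0], "rotation": [0, 0, 0]},
    {"offset": [0, 0, 0], "rotation": [0, 0, 0]},
    {"offset": [0, 0, 0], "rotation": [0, 0, 0]},
  ],
)

```text
time: 33.27
tool_pos: [0.5, -0.4225, 0.173]
tool_rot: [-3.129, 0.003, 0.652]
contact_force: [-0.6, 0.8, -0.4]
opening: 0.0552
```

```bash
python3 - <<'E'
from h import *
go(.509,-.42,.13,.66)
p=wcam(); save(p,'w15'); print(tip_of('disc_tray',p)[:1])
o=observe();R=Rn.from_euler('xyz',o['tool_rot']).as_matrix();a=np.linspace(0,2*np.pi,200)
u=proj(p,(np.c_[.028*np.cos(a),.028*np.sin(a),0*a+.0565]@R.T)+o['tool_pos']);print('disc pred',u.min(0),u.max(0))
th=np.deg2rad(37);
for c in [(.509,-.42),(.511,-.42),(.509,-.417)]:
    C=[proj(p,[c[0]+.0707*np.cos(b),c[1]+.0707*np.sin(b),.01])[0].round(0) for b in np.deg2rad([8,98,188,278])]
    print(c,C)
E
```

```text
pos [ 0.5    -0.4225  0.173 ] rot [-3.129e+00  3.000e-03  6.520e-01] F [-0.63  0.76 -0.36] op 0.0552 t 33.27
offset [ 8.8  4.  42.9] dist 44.0 rot [-0.013  0.003 -0.008]
[]
disc pred [257.20526176 239.31933938] [375.16846745 346.05547152]
(0.509, -0.42) [array([373., 137.]), array([240., 175.]), array([281., 293.]), array([401., 263.])]
(0.511, -0.42) [array([374., 135.]), array([242., 173.]), array([282., 292.]), array([403., 261.])]
(0.509, -0.417) [array([369., 135.]), array([237., 173.]), array([278., 291.]), array([398., 261.])]
```

View pics/w15.png

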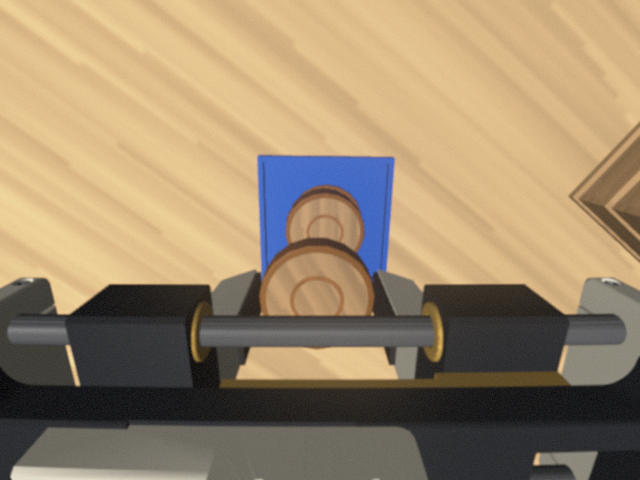

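```bash
python3 - <<'E'
from h import *
p=wcam()
c=plane(p,[[258,155],[394,157]],.01); e=c[1]-c[0]; print(c,np.linalg.norm(e)); n=np.array([e[1],-e[0],0]);n/=np.linalg.norm(n)
print(c.mean(0)+n*.05,c.mean(0)-n*.05)
for z in (.03,.035,.04): print(z,plane(p,[[324.5,231]],z), np.linalg.norm(np.diff(plane(p,[[287,229],[364,229]],z),axis=0)))
print(proj(p,[[.509,-.42,.035],[.508,-.421,.035]]))
go(.509,-.42,.115,.66)
E
```

```text
[[ 0.51947878 -0.35167801  0.01      ]
 [ 0.57832959 -0.43086347  0.01      ]] 0.09865979496868094
[ 0.50877362 -0.42109587  0.01      ] [ 0.58903475 -0.36144562  0.01      ]
0.03 [[ 0.50797143 -0.42139286  0.03      ]] 0.05463960993200681
0.035 [[ 0.50912331 -0.42043653  0.035     ]] 0.05347791751820215
0.04 [[ 0.51027518 -0.41948019  0.04      ]] 0.0523162251043974
[[323.89511033 230.76792316]
 [324.15216089 232.6967499 ]]
pos [ 0.5007 -0.4221  0.1736] rot [-3.13e+00  3.00e-03  6.53e-01] F [-0.4   0.22  0.34] op 0.0554 t 33.42
offset [ 8.1  4.  58.5] dist 59.0 rot [-0.012  0.003 -0.007]
```

Tray corners and pile both give (0.509,−0.4205), agreeing. Lower toward the pile.

Emit:
apply_moves(
  motion=[
    {"offset": [8, 4, 5], "rotation": [-0.012, 0.003, 0]},
    {"offset": [0, 0, 12], "rotation": [0, 0, 0]},
    {"offset": [0, 0, 12], "rotation": [0, 0, 0]},
    {"offset": [0, 0, 5], "rotation": [0, 0, 0]},
    {"offset": [0, 0, 0], "rotation": [0, 0, 0]},
  ],
)

```text
time: 33.83
tool_pos: [0.513, -0.4168, 0.1371]
tool_rot: [3.138, -0.001, 0.658]
contact_force: [0.3, -0.0, -0.3]
opening: 0.0552
```

```bash
python3 - <<'E'
from h import *
go(.509,-.4205,.115,.66)
E
```

```text
pos [ 0.513  -0.4168  0.1371] rot [ 3.138e+00 -1.000e-03  6.580e-01] F [ 0.33 -0.02 -0.28] op 0.0552 t 33.83
offset [-5.4  0.4 22.1] dist 23.0 rot [ 0.004 -0.001 -0.002]
```

Emit:
apply_moves(
  motion=[
    {"offset": [-5, 0, 6], "rotation": [0.004, 0, 0]},
    {"offset": [0, 0, 6], "rotation": [0, 0, 0]},
    {"offset": [0, 0, 5], "rotation": [0, 0, 0]},
    {"offset": [0, 0, 0], "rotation": [0, 0, 0]},
  ],
)

```text
time: 34.17
tool_pos: [0.509, -0.4196, 0.118]
tool_rot: [-3.14, -0.001, 0.659]
contact_force: [-0.0, 0.5, -0.4]
opening: 0.0551
```

```bash
python3 - <<'E'
from h import *
go(.509,-.4205,.11,.66)
E
```

```text
pos [ 0.509  -0.4196  0.118 ] rot [-3.14e+00 -1.00e-03  6.59e-01] F [-0.04  0.51 -0.43] op 0.0551 t 34.17
offset [-0.5  0.8  8. ] dist 8.0 rot [-0.001 -0.001 -0.001]
```

Emit:
apply_moves(
  motion=[
    {"offset": [-0.5, 1, 2], "rotation": [0, 0, 0]},
    {"offset": [0, 0, 2], "rotation": [0, 0, 0]},
    {"offset": [0, 0, 1.5], "rotation": [0, 0, 0]},
  ],
)

```text
time: 34.42
tool_pos: [0.5092, -0.4214, 0.1125]
tool_rot: [-3.141, -0.001, 0.658]
contact_force: [-0.2, -0.3, -0.6]
opening: 0.0558
```

Emit:
apply_moves(
  motion=[
    {"offset": [0, 0, 1.5], "rotation": [0, 0, 0]},
  ],
)

```text
time: 34.5
tool_pos: [0.5093, -0.4215, 0.1111]
tool_rot: [3.141, -0.001, 0.658]
contact_force: [0.6, -0.5, -0.4]
opening: 0.0553
```

Emit:
apply_moves(
  motion=[
    {"offset": [0, 0, 1.5], "rotation": [0, 0, 0]},
  ],
)

```text
time: 34.58
tool_pos: [0.5093, -0.4216, 0.1096]
tool_rot: [3.141, -0.001, 0.658]
contact_force: [-0.1, -0.0, -0.4]
opening: 0.0553
```

Emit:
apply_moves(
  motion=[
    {"offset": [0, 0, 1.5], "rotation": [0, 0, 0]},
  ],
)

```text
time: 34.67
tool_pos: [0.5094, -0.4217, 0.1081]
tool_rot: [3.141, -0.001, 0.658]
contact_force: [-1.0, 0.3, -0.9]
opening: 0.0554
```

Emit:
apply_moves(
  motion=[
    {"offset": [-0.6, 0.6, 1.2], "rotation": [0, 0, 0]},
  ],
)

```text
time: 34.75
tool_pos: [0.5094, -0.4225, 0.1069]
tool_rot: [3.141, -0.001, 0.658]
contact_force: [0.8, 0.9, -0.5]
opening: 0.0549
```

Emit:
apply_moves(
  motion=[
    {"offset": [0, 0, 1], "rotation": [0, 0, 0]},
  ],
)

```text
time: 34.83
tool_pos: [0.5094, -0.4226, 0.1058]
tool_rot: [3.14, -0.001, 0.658]
contact_force: [0.5, -0.3, 0.7]
opening: 0.0556
```

Emit:
apply_moves(
  motion=[
    {"offset": [0, 0, 1], "rotation": [0, 0, 0]},
  ],
)

```text
time: 34.92
tool_pos: [0.5094, -0.4226, 0.1047]
tool_rot: [3.14, -0.001, 0.658]
contact_force: [0.1, -0.0, 1.5]
opening: 0.0553
```

Emit:
apply_moves(
  motion=[
    {"offset": [0, 0, 1], "rotation": [0, 0, 0]},
  ],
)

```text
time: 35.0
tool_pos: [0.5094, -0.4226, 0.1046]
tool_rot: [3.14, -0.001, 0.658]
contact_force: [-3.5, 4.2, 11.9]
opening: 0.0555
```

Felt the pile at TCP z = 0.1046 → pile top ≈ 34 mm, matching the two-view estimate (33–35). Release.

Emit:
apply_moves(
  motion=[
    {"offset": [0, 0, 0.2], "rotation": [0, 0, 0]},
  ],
)

```text
time: 35.08
tool_pos: [0.5095, -0.4226, 0.1049]
tool_rot: [3.14, -0.001, 0.659]
contact_force: [0.2, 0.3, -0.9]
opening: 0.0551
```

Emit:
apply_moves(
  motion=[
    {"offset": [0, 0, 0], "rotation": [0, 0, 0]},
    {"offset": [0, 0, 0], "rotation": [0, 0, 0]},
    {"offset": [0, 0, 0], "rotation": [0, 0, 0]},
    {"offset": [0, 0, 0], "rotation": [0, 0, 0]},
    {"offset": [0, 0, 0], "rotation": [0, 0, 0]},
    {"offset": [0, 0, 0], "rotation": [0, 0, 0]},
    {"offset": [0, 0, 0], "rotation": [0, 0, 0]},
  ],
  grip=0,
)

```text
time: 35.67
tool_pos: [0.5096, -0.4228, 0.1048]
tool_rot: [3.139, -0.002, 0.659]
contact_force: [-0.1, 0.6, 0.3]
opening: 0.0913
```

Emit:
apply_moves(
  motion=[
    {"offset": [0, 0, -10], "rotation": [0, 0, 0]},
    {"offset": [0, 0, -18], "rotation": [0, 0, 0]},
    {"offset": [0, 0, -20], "rotation": [0, 0, 0]},
    {"offset": [0, 0, -20], "rotation": [0, 0, 0]},
    {"offset": [0, 0, -20], "rotation": [0, 0, 0]},
    {"offset": [0, 0, -12], "rotation": [0, 0, 0]},
    {"offset": [0, 0, 0], "rotation": [0, 0, 0]},
    {"offset": [0, 0, 0], "rotation": [0, 0, 0]},
  ],
)

```text
time: 36.33
tool_pos: [0.5091, -0.4224, 0.2127]
tool_rot: [3.14, -0.001, 0.658]
contact_force: [-0.4, 0.7, -1.1]
opening: 0.0919
```

```bash
python3 - <<'E'
from h import *
p=wcam(); save(p,'w16'); print(proj(p,[[.509,-.4205,.048]]), tip_of('disc_mid',p)[:1]); go(.509,-.4205,.2,.66)
for c in('top','scene'):
  p=read_camera(c); save(p,c+'9')
  for q in ['ball_mid','ball_ring','bowl_mid','bowl_mat','comb_mid','comb_board','disc_mid','disc_tray','jar']: print(c,q,[(round(r['score'],2),np.round(r['location'],3).tolist()) for r in tip_of(q,p)][:2])
E
```

```text
[[313.96514468 230.43352007]] [{'location': [0.5045, -0.4199, 0.0426], 'score': 0.94}]
pos [ 0.5089 -0.4222  0.2117] rot [ 3.141e+00 -1.000e-03  6.590e-01] F [0.5  0.7  0.35] op 0.0917 t 36.43
offset [ 1.1 -1.3 11.7] dist 12.0 rot [ 0.001 -0.001 -0.001]
top ball_mid [(0.63, [0.458, -0.12, 0.038])]
top ball_ring [(0.67, [0.454, -0.119, 0.001])]
top bowl_mid [(0.74, [0.616, -0.207, 0.024])]
top bowl_mat [(0.85, [0.616, -0.202, -0.002]), (0.25, [0.617, -0.207, 0.025])]
top comb_mid [(0.55, [0.4, 0.262, 0.018])]
top comb_board [(0.86, [0.397, 0.264, -0.0])]
top disc_mid [(0.67, [0.509, -0.424, 0.037])]
top disc_tray [(0.79, [0.506, -0.422, -0.003])]
top jar [(0.71, [0.48, 0.097, -0.0])]
scene ball_mid [(0.98, [0.458, -0.114, 0.038])]
scene ball_ring [(0.82, [0.456, -0.119, -0.003]), (0.75, [0.507, -0.418, -0.002])]
scene bowl_mid [(0.8, [0.614, -0.206, 0.019])]
scene bowl_mat [(0.79, [0.614, -0.206, 0.003])]
scene comb_mid []
scene comb_board [(0.59, [0.394, 0.264, 0.002])]
scene disc_mid [(0.7, [0.509, -0.422, 0.038])]
scene disc_tray [(0.72, [0.507, -0.422, -0.002])]
scene jar [(0.88, [0.475, 0.102, -0.006]), (0.47, [0.508, -0.422, 0.001])]
```

View pics/w16.png

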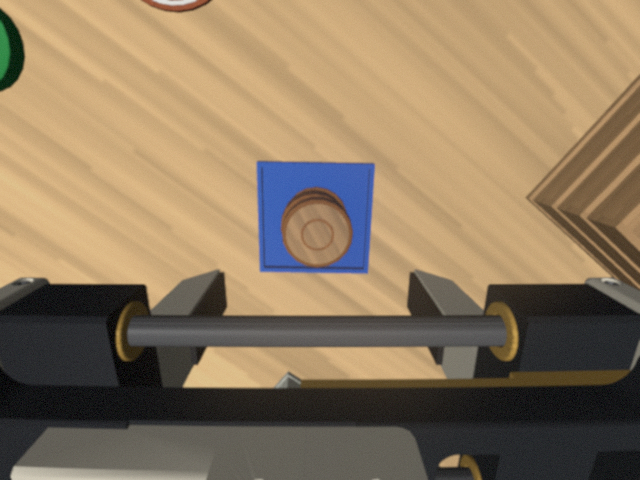

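View pics/scene9.png

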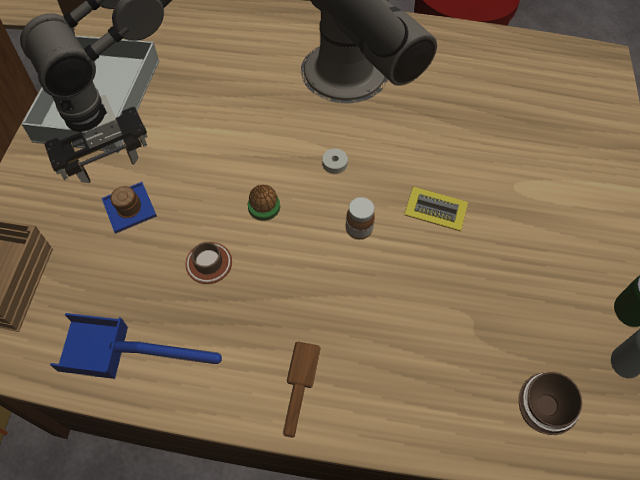

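Everything stands in place: the disc on the pile at (317,234) in the wrist view, the ball at (264,200), the bowl at (207,260) and the comb at (437,207) in the scene view. The jar hasn't moved. Handing in.

```bash
python3 - <<'E'
from h import *
print(hand_in())
E
```

```text
the job is handed in; nothing more can be done
None
```

I placed all four things, set each down until I felt contact, let go of it, and handed in at about 36.5 s of the 128 s. The hand-in gives no verdict.

| Thing | Placed at | What the last checks showed |
|---|---|---|
| Comb | board | Lies along its outline right after release. At the end the top camera put it within about 4 mm of the board's centre. |
| Ball | ring | Touched the ring at the expected height. It came out within about 5 mm of the ring's centre, at a height of about 38 mm. |
| Bowl | mat | Stands inside the white circle, within about 5 mm of the mat's centre. |
| Disc | pile | Felt the pile at about 34 mm; the two-camera estimate was 33–35 mm. It is about 2–3 mm off the tray's centre. |

- **Jar:** it stands where it was; the two final readings differ from the start by no more than about 6 mm, close to the networks' error.
- **Clearance:** at hand-in the gripper was open, clear above the disc and touching nothing.

**Checks that failed or disagreed:**
- In the final check the network did not find the comb in the scene camera, though that picture shows it on the board.
- The wrist network put the disc about 5 mm lower and 5 mm closer to the base than the other views did.
- Two-camera heights read about 2 mm lower than the listed ones throughout.
- While seating the comb I pressed it on the board with about 29 N before easing off. That is under the 40 N limit, but more than I intended.

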